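# Pull up the last foot screw of a copy stand with the hex key turned over

### The job

The column foot of the copy stand is held by four cap screws; three are tight, the last is only spun down by hand and the hex key still stands in it on its long arm. Turn the key over so that its short arm sits fully home in that same screw, then use the long arm as lever to turn the screw clockwise until it stops and is firmly tight: about 13 N of push near the long arm's end, and not above 17 N, or the screw is overstrained. Then let go, leave the key in the screw by its short arm, and do not knock the other things about.

Things in the scene. Friction and masses are not known exactly. Their poses are not given: they have to be found in the camera images.
- key_elbow (a point): Hex key, loose: an L of dark steel bar, hexagonal, 14 mm across flats, 320 g. Point where the centre lines of its arms meet (bend radius 14 mm: the bar's centre passes 6 mm inside it). Long arm 180 mm, short arm 55 mm from here. Key axes: z along the long arm from its tip to the elbow, x along the short arm to its tip, y square to the L. Flats face +y and -y: 14 mm thick along y.
- key_short_tip (a point): Centre of the end face of the key's short arm, 55 mm from the elbow along x; axes as key_elbow. The last 1 mm of both ends is chamfered.
- key_long_tip (a point): Centre of the end face of the long arm, 180 mm from the elbow; axes as key_elbow. At the start it stands on the floor of the loose screw's socket, the long arm upright but leaning by up to 13 degrees as it has play, the short arm about level.
- socket (a point): Centre of the mouth of the hex socket in the loose screw's head (steel, 24 mm wide, 18 mm high), level with the head's top, 50 mm above the table; z up, turns with the head. Socket 15 mm across flats, 16 mm deep, flat floor. Flats face its +y and -y: the key fits with its y along this y or at 60 degree steps, with 5 degrees of play either way. Seated and let go, the key sags up to 9 degrees.
- screw (a joint): Angle of the loose screw's thread, rad, growing as it is tightened (clockwise from above). Starts at 0 to 0.25. Drags with 0.9 N m, rising to 1.2 N m at 0.70, where it comes to a dead stop: fully home. It stays where it is left.
- screw_head (a joint): Elastic wind-up of the loose screw's head against its thread, rad, clockwise: it gives 1 rad per 20 N m of torque on the key and goes back when let go. Firmly tight takes 0.08 (1.6 N m, 10 N at 160 mm from the axis) at the stop; beyond 0.14 (2.8 N m, 17.5 N at 160 mm) it is overstrained.
- foot (a point): Centre of the cast aluminium column foot on its flange's top, 32 mm above the table; z up. Flange 136 mm square, 12 mm thick, on a base board 20 mm thick. Collar 76 mm wide, 22 mm higher than the flange. Four like cap screws at +-52 mm in x and y; the loose one can be any. The seated key's long arm runs 89 mm above the table, over collar and heads. +y side: things up to 50 mm high; -y side free.
Not all that is in view belongs to the job. Of the things that look like the part that bears key_elbow, the largest one is meant.

How it is judged (in metres and radians):
On the way, in this order (a step that is already met when the one before it is completed fails the run):
1. the key has been turned over and its short arm is fully home in the loose screw, which is not tight yet (horizontal distance between key_short_tip and socket below 0.005 m and z of key_short_tip in the frame of socket below -0.011 m and angle between key_elbow's own x axis and vertical above 2.85 rad and value of joint screw below 0.5 rad), for 0.2 s.
2. the long arm pulls the screw firmly tight: at its stop, with 1.6 N m on it (horizontal distance between key_short_tip and socket below 0.005 m and z of key_short_tip in the frame of socket below -0.011 m and value of joint screw above 0.67 rad and value of joint screw_head above 0.08 rad), for 0.05 s.
At the end, for the whole second after the job is handed in: The loose screw is fully home (its angle is above 0.67 of 0.70) after having been pulled firmly tight (1.6 N m, wind-up above 0.08, never above 0.14), and the key is at rest in it by its short arm (tip at least 11 mm deep in the socket and within 5 mm of its axis), and the robot touches nothing (horizontal distance between key_short_tip and socket below 0.005 m and z of key_short_tip in the frame of socket below -0.011 m and value of joint screw above 0.67 rad and linear speed of key below 0.02 m/s).
It fails at once if the screw is overstrained (over 2.8 N m either way: wind-up beyond 0.14) (value of joint screw_head above 0.14 rad or value of joint screw_head below -0.14 rad).
It fails at once if the screw is turned back, anticlockwise (value of joint screw below -0.15 rad).
It fails at once if the key or the hand is driven hard (over 25 N) against the foot or its board (contact force between any of key, the arm and stand above 25 N).
It fails at once if a bystander is pushed away (moved by more than 25 mm) (distance of any of unit_tray, vial, loupe, washer_dish, spirit_level, screwdriver, pin_box, spare_screw from where it was at the start of the episode above 0.025 m).
It also fails if it takes over 72 s, if anything falls off the work surface, if the arm or the gripper's body presses on something with over 40 N, if the wrist force passes 120 N, or if a joint passes its speed limit or range.

### The arm

A 6-joint arm with a two-finger parallel gripper is mounted at the origin on the work surface. World frame = base frame: x ahead of the robot, y to its left, z up, the work surface at z = 0. Lengths are in mm, angles in rad, forces in N, time in s.
With the tool pointing down it reaches from about 350 to 975 mm from the base axis. Payload 7.1 kg.
Tool frame: the origin (TCP) lies midway between the tips of the shut fingers; the grasp point (between the pads) lies 19 mm behind it (ctrl.tcp_to_grasp is the distance from the TCP to the grasp point, in mm); z points along the fingers, y is the line along which they close (so a half turn about z gives the same grasp; the last joint's range is limited). The gripper opens to 88 mm and grips with 3 to 60 N. Pads are 20 mm wide; open, the fingers measure 115 mm over their backs; the gripper's body (75 mm by 178 mm) begins 61 mm behind the grasp point.
Start: joints at [-1.24, 0.423, 1.63, -0, 1.089, -0.019], TCP at [214.21, -587.127, 222.675] pointing down, gripper open.
Joint ranges: [-3, 3], [-0.9, 2.11], [0.09, 2.58], [-1.31, 4.45], [0.11, 2.69], [-2.54, 2.54]. Speed limits (rad/s): [2.39, 2.39, 3.01, 3.14, 3.14, 3.14].

### API

Orientations are given as a rotation vector (axis times angle).
In Python, from workcell import get_obs, cams, ticket, boxes_of, ctrl gives the robot as it stands.
- The arm moves only by the shell command python3 -m creep 'ROWS' [OPENING]. ROWS is JSON, one flat list of numbers, 4 for each row, row after row: the shift along the world's x, y, z in m, then the turn about the world's z in rad. In form: [tx, ty, tz, spin, tx, ty, tz, spin, ...]. A call has 1 to 10 rows; each row is the pose to reach, as a shift and turn from the pose commanded when the call began; what a row does not reach only later rows make up. A row lasts 1/12 s, in which the tool goes at most 41.7 mm and 7.16 degrees, less where a joint would pass 70% of its speed; a pose out of reach is approached as far as the arm can. A call with a gripper value outside its range is refused whole. OPENING is the opening, from 0 (shut) to 1 (fully open), set as the call begins (- or left out, the last holds). The fingers move at their own pace and stop on an object; the grip force is fixed at half the most. Time passes only in rows, so rows that repeat a pose let the fingers close. It gives the time, the measured TCP pose, the force, the opening and the grip force at its end, in the units of the state.
- get_obs(): the state, without advancing time (a new reading comes with each control period).
- cams.get_image(name): name is "side" or "top" or "wrist"; returns (picture, depth): 480x640x3 uint8, red, green, blue; 480x640 float32, mm along the optical axis (not along the pixel's ray), 0 where there is no reading.
- cams.get_calibration(name): a dict with "mtx" (3x3 intrinsics, pixels), "R" (3x3) and "t" (3): a world point X has camera coordinates R X + t; the wrist camera has in their place "mount" (4x4, takes a point from camera to tool coordinates, whose origin is the TCP and whose axes are the flange's). Camera axes: x right, y down, z forward; pixel columns grow to the right and rows downward; lengths in mm; the calibration is good to about 2 mm. A picture is of the moment at which its call begins: read the wrist's pose just before it. get_calibration takes no time and is no camera call.
- ticket.close_job(): hands the job in; it is judged then, once.
Trained networks look in the newest picture that a camera, given by its name, has taken for a name from the list of things; names that differ only in an ending like _2 or _b are one class to them, and where a whole thing is asked for, a point or a joint stands for the part that bears it (a point fixed in the world has none). Each returns a list of dicts, best first, with "score" (0 to 1); they miss things now and then, are a little off and sometimes report something else, mostly with a low value. They report only what shows in the picture. A call takes as long as a camera call. They do not tell look-alikes from the thing itself.
- boxes_of(camera, target): "centre" ([column, row] in pixels, amid what is visible of it).
The state is a dict: "t": time; "qpos": joint angles; "qvel": joint speeds; "joint_torque": joint torques, N m; "ee_pos": TCP position; "orientation": TCP orientation; "ft_force": force on the tool from outside, world axes, zero at the start; "moment": the same for the moment, N m; "width": finger opening in mm; "grasp_force": force on a finger pad.
Only numpy, scipy, OpenCV 4.12 (cv2) and the standard library are available. Lean on these libraries where they do the work, as an engineer would, in place of code of your own. Each camera call takes 0.05 s, during which the arm holds its last target. There are 200 camera calls.

## Working session

There is one attempt and no reset: what is moved stays moved. The work goes in short steps, Python scripts to look and compute and a shell command to move; the robot and the scene stay as the last step left them, time stands still between calls to the robot, and variables do not carry over. Pictures are saved under pics/ and viewed, at most 13 in all, crops included, and the job is handed in when it is done.

```bash
mkdir -p pics; ls; cat > h.py <<'E'
import numpy as np,cv2
from scipy.spatial.transform import Rotation as Rot
from workcell import get_obs,cams,ticket,boxes_of,ctrl
def world(cam,uv,d=None,z=None,o=None):
    """pixels (N,2) + depth mm (or plane height z) -> world mm"""
    c=cams.get_calibration(cam);uv=np.atleast_2d(uv).astype(float)
    r=np.c_[uv,np.ones(len(uv))]@np.linalg.inv(c["mtx"]).T
    if cam=="wrist":
        o=o or get_obs();T=np.eye(4);T[:3,:3]=Rot.from_rotvec(o["orientation"]).as_matrix();T[:3,3]=o["ee_pos"]
        T=T@c["mount"];R,p=T[:3,:3],T[:3,3]
    else: R=c["R"].T;p=-R@c["t"]
    w=r@R.T
    s=np.asarray(d)[...,None]*np.ones((len(uv),1)) if z is None else ((z-p[2])/w[:,2])[:,None]
    return p+s*w
E
python3 - <<'E'
from h import *
o=get_obs();print({k:np.round(v,3) for k,v in o.items()},ctrl.tcp_to_grasp)
for n in("top","side"):
    im,d=cams.get_image(n);cv2.imwrite(f"pics/{n}0.png",im[...,::-1]);np.savez(f"{n}0",im=im,d=d)
    for t in("key_elbow","key_short_tip","key_long_tip","socket","foot"):
        for b in boxes_of(n,t)[:3]:
            u,v=np.round(b["centre"]).astype(int);print(n,t,b["score"],u,v,np.round(world(n,[u,v],d[v,u]),0) if d[v,u] else 0)
E
```

```text
pics
{'t': np.float64(0.0), 'qpos': array([-1.24 ,  0.424,  1.631,  0.   ,  1.089, -0.019]), 'qvel': array([-0.   ,  0.   ,  0.   ,  0.001, -0.   ,  0.001]), 'joint_torque': array([-1.0000e-03, -5.4463e+01, -2.7367e+01,  6.4000e-02,  2.3000e-02,
       -0.0000e+00]), 'ee_pos': array([ 214.021, -586.594,  221.892]), 'orientation': array([-3.092, -0.546,  0.   ]), 'ft_force': array([-0.507, -0.275,  0.363]), 'moment': array([0.022, 0.006, 0.   ]), 'grasp_force': np.float64(0.0), 'width': np.float64(87.807)} 18.700000000000003
top key_elbow 0.92 179 308 [[558. 117. 209.]]
top key_elbow 0.63 392 316 [[ 547. -189.   11.]]
top key_elbow 0.62 406 217 [[ 711. -219.   11.]]
top key_short_tip 0.94 391 314 [[ 551. -188.    9.]]
top key_short_tip 0.92 408 216 [[ 712. -222.   10.]]
top key_short_tip 0.56 179 308 [[558. 117. 209.]]
top key_long_tip 0.88 394 317 [[ 546. -192.   10.]]
top key_long_tip 0.77 405 215 [[ 714. -217.   12.]]
top key_long_tip 0.65 180 307 [[559. 116. 208.]]
top socket 0.7 230 298 [[580.  70.  38.]]
top foot 0.56 170 287 [[600. 168.  22.]]
side key_elbow 0.87 393 244 [[ 540. -190.   11.]]
side key_elbow 0.72 305 222 [[ 732. -197.    2.]]
side key_elbow 0.64 322 315 [[548. 151. 209.]]
side key_short_tip 0.83 305 218 [[ 732. -199.   11.]]
side key_short_tip 0.71 394 244 [[ 538. -190.   11.]]
side key_short_tip 0.57 323 313 [[548. 148. 209.]]
side key_long_tip 0.98 323 316 [[547. 152. 209.]]
side key_long_tip 0.78 390 244 [[ 546. -190.    9.]]
side key_long_tip 0.71 307 218 [[ 728. -200.   12.]]
side socket 0.73 326 341 [[569.  92.  58.]]
side foot 0.57 291 385 [[599. 160.  23.]]
```

View pics/top0.png

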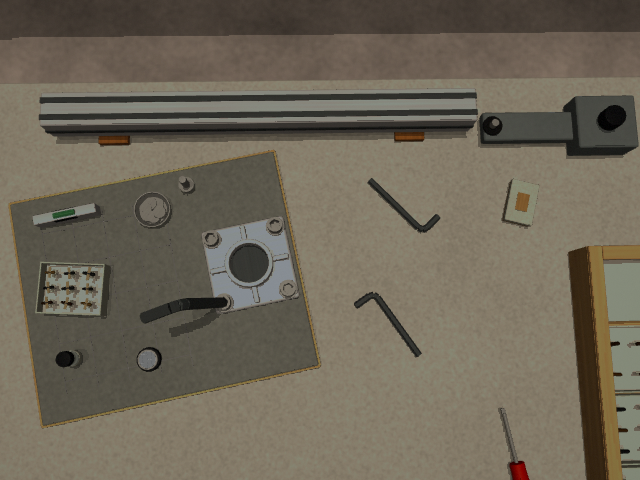

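View pics/side0.png

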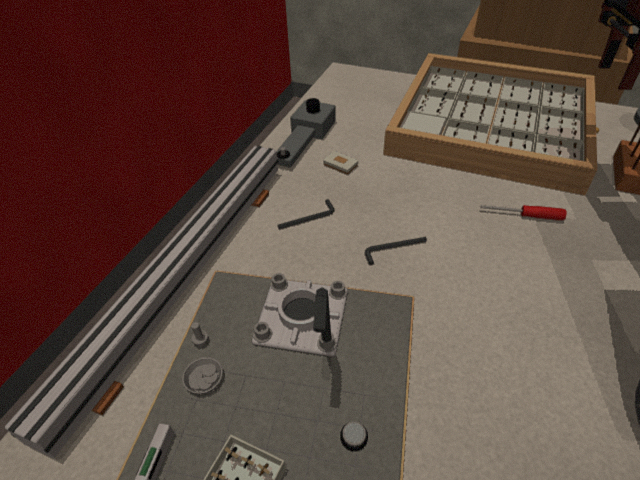

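```bash
python3 - <<'E'
from h import *
vv,uu=np.mgrid[0:480,0:640]
for n in("top","side"):
    f=np.load(n+"0.npz");d=f["d"];m=d>0
    P=world(n,np.c_[uu[m],vv[m]],d[m])
    k=(P[:,2]>62)&(abs(P[:,0]-590)<130)&(abs(P[:,1]-80)<150);K=P[k]
    print(n,len(K),K.min(0).round(),K.max(0).round())
    for lo in range(60,230,15):
        q=K[(K[:,2]>=lo)&(K[:,2]<lo+15)]
        if len(q)>3:print(lo,len(q),q.mean(0).round(1),q.min(0).round(),q.max(0).round())
    s=K[K[:,2]>195]
    if len(s)>10:
        c=s.mean(0);e=np.linalg.svd(s-c)[2][0];t=(s-c)@e;print("short",c.round(1),e.round(3),(c+e*t.min()).round(1),(c+e*t.max()).round(1))
    col=P[(P[:,2]>48)&(P[:,2]<60)&(abs(P[:,0]-610)<120)&(abs(P[:,1]-50)<110)]
    print("collar/heads",len(col),col.min(0).round(),col.max(0).round())
    fl=P[(P[:,2]>27)&(P[:,2]<60)&(abs(P[:,0]-620)<120)&(abs(P[:,1]-40)<120)]
    print("rect",cv2.minAreaRect(fl[:,:2].astype(np.float32)),np.median(fl[:,2]))
    c0=np.array(cv2.minAreaRect(fl[:,:2].astype(np.float32))[0])
    # heads at z 46..54 far from centre
    h=P[(P[:,2]>45)&(P[:,2]<58)&(abs(np.linalg.norm(P[:,:2]-c0,axis=1)-73)<20)]
    if len(h)>20:
        _,l,ce=cv2.kmeans(h[:,:2].astype(np.float32),4,None,(3,50,.1),5,2);print("heads",ce.round(1),np.bincount(l.ravel()),h[:,2].mean())
E
python3 - <<'E'
import cv2
im=cv2.imread("pics/top0.png");cv2.imwrite("pics/c1.png",cv2.resize(im[190:350,120:320],None,fx=3.75,fy=3.75,interpolation=2))
E
```

```text
top 946 [540.  78.  62.] [578. 168. 218.]
60 28 [571.5  80.2  69. ] [565.  78.  62.] [578.  86.  75.]
75 31 [571.6  83.3  82.4] [564.  81.  76.] [578.  88.  89.]
90 37 [569.7  86.5  96.7] [562.  82.  90.] [577.  95. 105.]
105 38 [568.6  89.7 112.6] [561.  86. 105.] [576.  97. 120.]
120 42 [568.8  92.6 127.7] [561.  90. 121.] [576.  98. 135.]
135 40 [567.6  95.8 142.4] [560.  92. 135.] [575. 101. 149.]
150 47 [566.6  98.8 157.8] [558.  95. 150.] [574. 107. 164.]
165 48 [565.6 102.3 172.5] [558.  99. 165.] [573. 109. 180.]
180 48 [565.2 105.  187.1] [557. 101. 180.] [572. 111. 194.]
195 319 [555.  136.9 205.9] [540. 105. 195.] [572. 168. 210.]
210 268 [557.4 132.8 212.6] [547. 111. 210.] [568. 161. 218.]
short [556.1 135.  209. ] [-0.311  0.95   0.019] [566.1 104.3 208.4] [545.6 167.1 209.6]
collar/heads 1024 [562. -32.  48.] [707. 112.  59.]
rect ((608.9466552734375, 35.28143310546875), (187.6376953125, 135.9082794189453), 10.895210266113281) 33.37785167681892
heads [[570.5  79.4]
 [663.4  70.4]
 [591.8 -24. ]
 [672.1  15.9]] [ 61 188  71 153] 51.58080976002804
side 718 [540.  83.  62
[... 354 characters left out ...]
 103. 138.] [563. 107. 150.]
150 14 [559.7 107.4 158.6] [558. 106. 152.] [561. 109. 165.]
165 14 [559.2 106.7 171.3] [558. 103. 165.] [560. 111. 177.]
180 8 [554.4 125.6 188.9] [545. 111. 181.] [558. 165. 195.]
195 246 [549.2 155.9 206.3] [540. 111. 195.] [570. 169. 210.]
210 283 [556.7 135.3 212.8] [548. 113. 210.] [568. 161. 217.]
short [553.2 144.9 209.8] [-0.299  0.939 -0.171] [563.6 112.1 215.7] [545.7 168.2 205.5]
collar/heads 866 [562. -33.  48.] [708. 113.  60.]
rect ((634.44775390625, 40.682952880859375), (136.0323944091797, 137.6046600341797), 11.048906326293945) 34.17992420219946
heads [[673.7 102.4]
 [593.2 -19.2]
 [695.    1.8]
 [571.7  86.9]] [142 117 116 103] 49.88003818412748
```

View pics/c1.png

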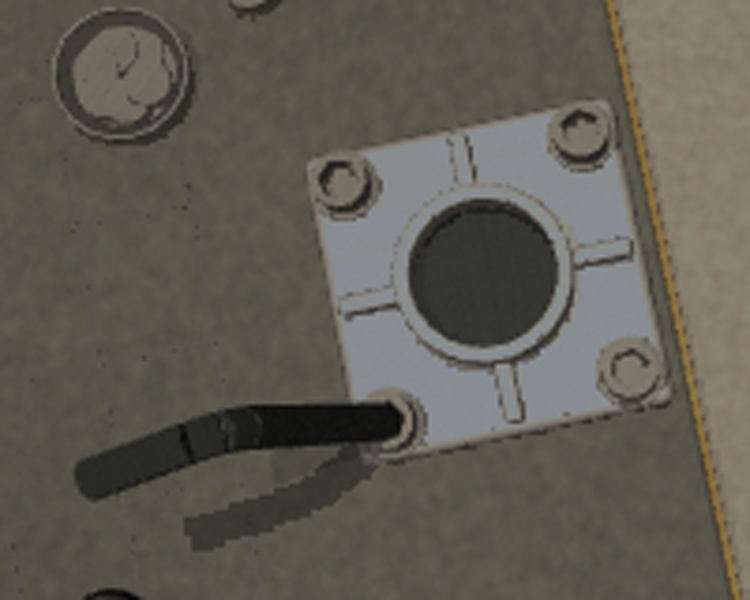

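```bash
python3 -m creep '[0,0,0.04,0, 0.349,0.691,0.057,1.536, 0.349,0.691,0.057,1.536, 0.349,0.691,0.057,1.536, 0.349,0.691,0.057,1.536, 0.349,0.691,0.057,1.536, 0.349,0.691,0.057,1.536, 0.349,0.691,0.057,1.536, 0.349,0.691,0.057,1.536, 0.349,0.691,0.057,1.536]' 1
python3 -c "
from h import *
o=get_obs();print(o['qpos'].round(3));R=Rot.from_rotvec(o['orientation']).as_matrix();print(R[:,1],np.degrees(np.arctan2(R[1,1],R[0,1])))"
```

```text
t: 1.43
ee_pos: [383.7, -250.7, 271.3]
orientation: [2.319, 2.118, 0.0]
ft_force: [0.5, -0.0, 0.1]
width: 88.2
grasp_force: 0.0
[-0.605  0.111  1.936  0.     1.094 -0.514]
[ 9.95928329e-01 -9.01454150e-02  7.52797011e-04] -5.171974233742559
```

```bash
python3 -m creep '[0.175,0.345,0,0.37, 0.175,0.345,0,0.37, 0.175,0.345,0,0.37, 0.175,0.345,0,0.37, 0.175,0.345,0,0.37, 0.175,0.345,0,0.37, 0.175,0.345,0,0.37, 0.175,0.345,0,0.37, 0.175,0.345,0,0.37, 0.175,0.345,0,0.37]'
python3 - <<'E'
from h import *
o=get_obs();im,d=cams.get_image("wrist");o2=get_obs()
R=Rot.from_rotvec(o['orientation']).as_matrix();print(o['ee_pos'],np.degrees(np.arctan2(R[1,1],R[0,1])),o['qvel'].round(3))
cv2.imwrite("pics/w1.png",im[...,::-1])
vv,uu=np.mgrid[0:480,0:640];m=d>0;P=world("wrist",np.c_[uu[m],vv[m]],d[m],o=o)
k=(P[:,2]>62)&(P[:,2]<225)&(abs(P[:,0]-560)<60)&(abs(P[:,1]-110)<80);K=P[k];print(len(K),K.min(0),K.max(0))
for lo in range(60,220,20):
    q=K[(K[:,2]>=lo)&(K[:,2]<lo+20)]
    if len(q)>3:print(lo,len(q),q.mean(0).round(1),q.min(0).round(),q.max(0).round())
s=K[K[:,2]>200]
if len(s)>10:
    c=s.mean(0);e=np.linalg.svd(s-c,full_matrices=False)[2][0];t=(s-c)@e;print("short",c,e,c+e*t.min(),c+e*t.max(),np.degrees(np.arctan2(e[1],e[0])))
E
```

```text
t: 2.27
ee_pos: [560.3, 97.1, 271.1]
orientation: [1.893, 2.506, 0.004]
ft_force: [-0.0, -0.2, -0.4]
width: 87.8
grasp_force: 0.0
[560.33519041  97.12066426 271.13886308] 15.876382202670541 [ 0.151  0.102 -0.125 -0.031  0.062  0.134]
2162 [540.84230814 104.73627016 181.39353991] [572.25058307 168.84333321 215.53413302]
180 24 [564.8 110.4 197.3] [541. 105. 181.] [572. 165. 200.]
200 2138 [555.7 140.1 208.6] [541. 107. 200.] [572. 169. 216.]
short [555.74651807 140.13778766 208.59467795] [ 0.3120561  -0.94684954  0.07808292] [546.61862979 167.83388708 206.31069058] [566.52840865 107.42306719 211.29253107] -71.75917235713122
```

View pics/w1.png

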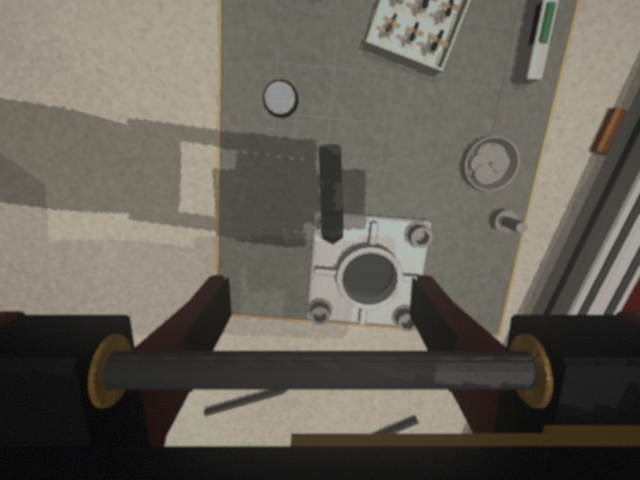

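```bash
python3 -m creep '[0.001,0.004,-0.03,0.03, 0.001,0.004,-0.03,0.03, 0.001,0.004,-0.03,0.03]'
python3 -c "
from h import *
o=get_obs();print(o['qvel'].round(3));R=Rot.from_rotvec(o['orientation']).as_matrix();print(np.degrees(np.arctan2(R[1,1],R[0,1])))"
```

```text
t: 2.57
ee_pos: [557.6, 95.5, 239.8]
orientation: [-1.859, -2.529, 0.005]
ft_force: [0.8, -0.5, 0.1]
width: 87.9
grasp_force: 0.0
[-0.011 -0.026 -0.035  0.003  0.007  0.006]
17.367035219320723
```

```bash
python3 -m creep '[0.007,0.010,0,0.015, 0.007,0.010,0,0.015, 0.007,0.010,-0.03,0.015, 0.007,0.010,-0.06,0.015, 0.007,0.010,-0.093,0.015, 0.007,0.010,-0.093,0.015, 0.007,0.010,-0.093,0.015]'
python3 -m creep '[0,0,0,0,0,0,0,0,0,0,0,0,0,0,0,0,0,0,0,0,0,0,0,0]' 0
python3 - <<'E'
from h import *
o=get_obs();print(o['ee_pos'],o['ft_force'],o['moment'],o['width'])
d=cams.get_image("side")[1];im=cams.get_image("side")[0]
cv2.imwrite("pics/s1.png",cv2.resize(im[150:400,180:480,::-1],None,fx=2.4,fy=2.4))
E
```

```text
t: 3.15
ee_pos: [565.8, 106.2, 147.8]
orientation: [-1.84, -2.544, 0.003]
ft_force: [0.5, 0.3, 1.3]
width: 87.6
grasp_force: 0.0
t: 3.65
ee_pos: [566.5, 106.6, 148.5]
orientation: [1.84, 2.546, 0.001]
ft_force: [-0.9, 1.1, 0.2]
width: 51.4
grasp_force: 0.0
[566.48710419 106.59469977 148.52212875] [-0.88592237  1.14523005  0.15169122] [-0.04558788 -0.11622448  0.0185732 ] 51.44002028273548
```

View pics/s1.png

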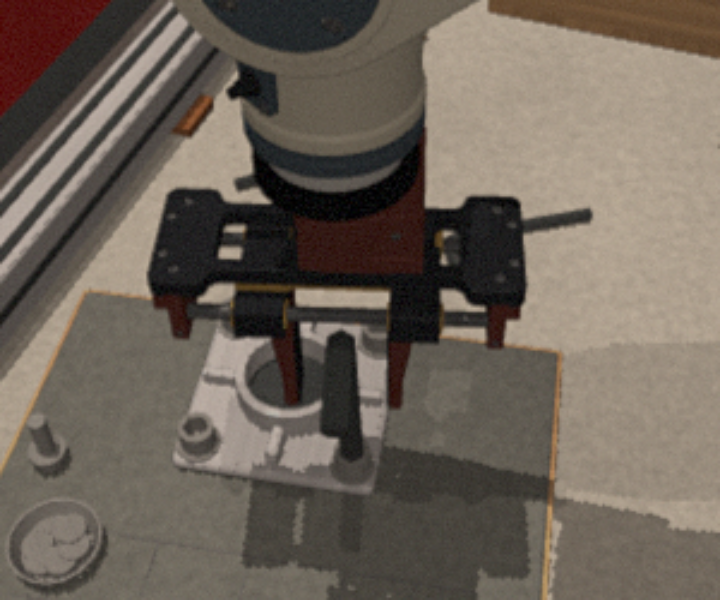

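```bash
python3 -m creep '[0,0,0,0,0,0,0,0,0,0,0,0,0,0,0,0,0,0,0,0,0,0,0,0,0,0,0,0,0,0,0,0]' 0; python3 -c "
from h import *
o=get_obs();print(o['moment'],o['qvel'].round(3));R=Rot.from_rotvec(o['orientation']).as_matrix();print(np.degrees(np.arctan2(R[1,1],R[0,1])))"
```

```text
t: 4.42
ee_pos: [566.0, 106.5, 147.8]
orientation: [-1.84, -2.546, 0.001]
ft_force: [-1.7, -0.6, -0.1]
width: 13.7
grasp_force: 30.0
[-0.16853925  0.23155277 -0.08408485] [ 0.001 -0.001  0.    -0.    -0.001  0.001]
18.277353026443873
```

```bash
python3 -m creep '[-0.001,0.002,0.012,0, -0.002,0.005,0.025,0, -0.002,0.006,0.042,0, 0.010,-0.002,0.045,0, 0.035,-0.015,0.045,0, 0.055,-0.027,0.045,0, 0.055,-0.027,0.045,0, 0.055,-0.027,0.045,0]' 0
python3 - <<'E'
from h import *
o=get_obs();print(o['moment'],o['width'])
im,d=cams.get_image("side");cv2.imwrite("pics/s2.png",cv2.resize(im[150:400,180:480,::-1],None,fx=2.4,fy=2.4))
E
```

```text
t: 5.08
ee_pos: [621.6, 79.1, 193.1]
orientation: [-1.842, -2.545, -0.0]
ft_force: [-0.1, 0.7, -3.3]
width: 14.0
grasp_force: 30.0
[ 0.03055795 -0.09668729 -0.02344026] 13.980300253480928
```

View pics/s2.png

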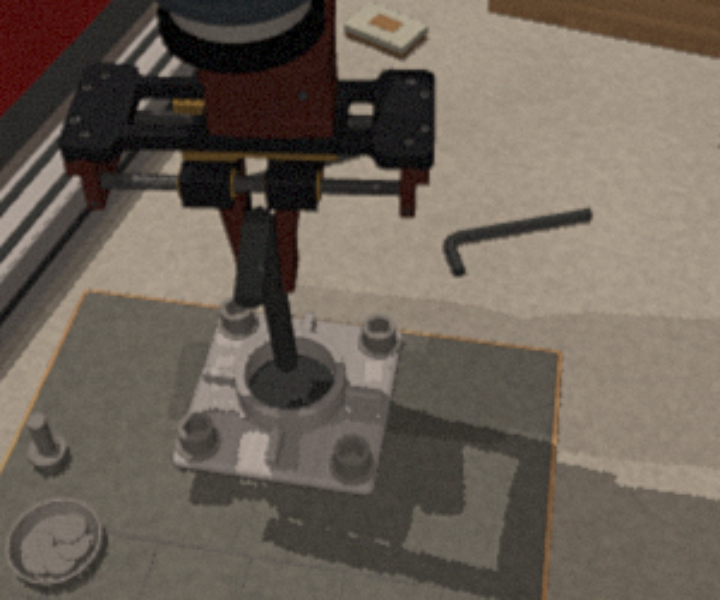

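```bash
python3 -m creep '[0,0,-0.018,0, 0,0,-0.036,0, -0.002,0.006,-0.038,0, -0.004,0.012,-0.041,0, -0.005,0.017,-0.044,0, -0.007,0.022,-0.047,0, -0.0085,0.027,-0.051,0, -0.010,0.032,-0.055,0, -0.012,0.037,-0.059,0, -0.012,0.037,-0.059,0]' 0
python3 - <<'E'
from h import *
o=get_obs();print(o['moment'],o['width'])
im,d=cams.get_image("side");cv2.imwrite("pics/s3.png",cv2.resize(im[150:400,180:480,::-1],None,fx=2.4,fy=2.4))
E
```

```text
t: 5.97
ee_pos: [610.1, 118.1, 134.5]
orientation: [1.838, 2.545, 0.004]
ft_force: [1.2, 0.1, -0.3]
width: 14.0
grasp_force: 30.0
[-0.22700386 -0.49963187  0.04326713] 14.020739204418664
```

View pics/s3.png

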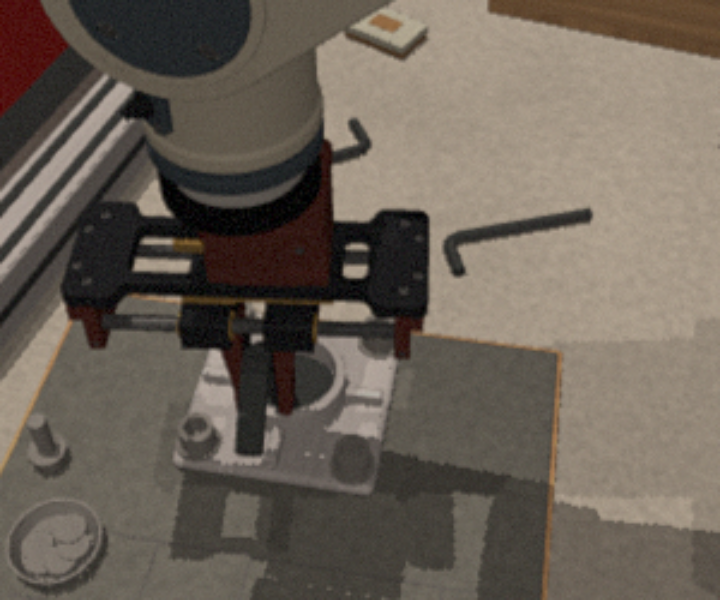

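```bash
python3 -m creep '[-0.002,0.007,-0.006,0, -0.004,0.013,-0.012,0, -0.006,0.019,-0.019,0, -0.008,0.025,-0.026,0, -0.010,0.030,-0.033,0, -0.012,0.036,-0.040,0, -0.013,0.040,-0.049,0, -0.014,0.043,-0.057,0, -0.014,0.043,-0.057,0]' 0
python3 - <<'E'
from h import *
o=get_obs();print(o['moment'],o['width'])
for n in("side","top"):
    im,d=cams.get_image(n);np.savez(n+"4",im=im,d=d)
    for t in("key_elbow","key_short_tip"):
        print(n,t,[(np.round(b["centre"]),round(b["score"],2)) for b in boxes_of(n,t)[:3]])
im=np.load("side4.npz")["im"];cv2.imwrite("pics/s4.png",cv2.resize(im[150:400,180:480,::-1],None,fx=2.4,fy=2.4))
E
```

```text
t: 6.77
ee_pos: [593.7, 159.6, 74.6]
orientation: [-1.839, -2.545, 0.004]
ft_force: [0.5, -1.2, -2.0]
width: 13.9
grasp_force: 30.0
[-0.23772764 -0.33385435  0.04824821] 13.917822489591472
side key_elbow [(array([287., 377.]), 0.95), (array([392., 246.]), 0.88)]
side key_short_tip [(array([288., 373.]), 0.66), (array([388., 245.]), 0.59)]
top key_elbow [(array([392., 313.]), 0.92), (array([212., 272.]), 0.71), (array([406., 213.]), 0.67)]
top key_short_tip [(array([390., 315.]), 0.94), (array([405., 214.]), 0.89)]
```

View pics/s4.png

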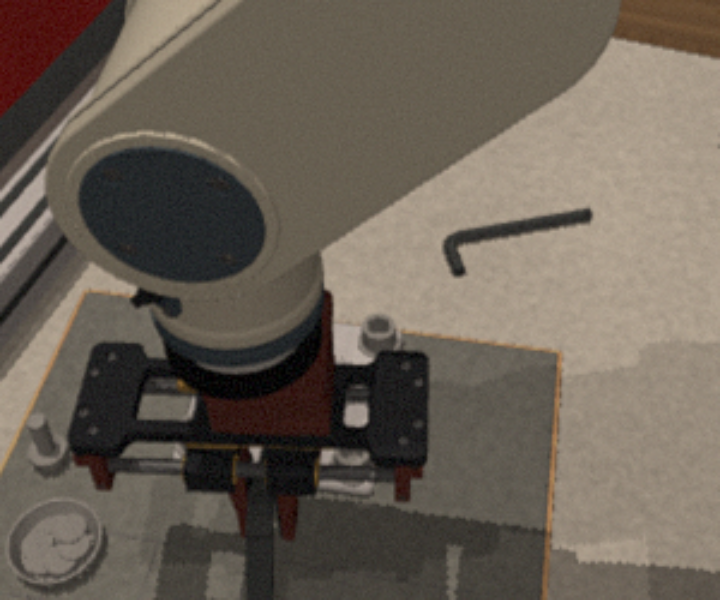

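```bash
python3 -m creep '[0,0,-0.006,0, 0,0,-0.012,0, 0,0,-0.018,0, 0,0,-0.018,0, 0,0,-0.018,0]' 0
cat >> h.py <<'E'
def cloud(n,lo,hi,box):
    im,d=cams.get_image(n);vv,uu=np.mgrid[0:480,0:640];m=d>0
    P=world(n,np.c_[uu[m],vv[m]],d[m]);C=im[m].astype(int)
    k=np.all((P>np.r_[box[0],box[2],lo])&(P<np.r_[box[1],box[3],hi]),1);return P[k],C[k]
E
python3 - <<'E'
from h import *
o=get_obs();print(o['moment'],o['width'],o['ee_pos'],o['ft_force'])
G=o['ee_pos']+[0,0,18.7];e=np.array([-.313,.95]);nn=np.array([.95,.313])
for n in("side","top"):
    P,C=cloud(n,24,130,(400,800,-100,300))
    q=np.c_[(P[:,:2]-G[:2])@nn,(P[:,:2]-G[:2])@e,P[:,2]-G[2]]
    k=(abs(q[:,0])<10)&((q[:,1]>18)|(q[:,1]<-18))&(abs(q[:,1])<150);q=q[k]
    for a in range(-150,80,8):
        s=q[(q[:,1]>=a)&(q[:,1]<a+8)]
        if len(s)>3:print(n,a+4,len(s),"n",s[:,0].mean().round(1),"z",s[:,2].min().round(1),s[:,2].mean().round(1),s[:,2].max().round(1))
E
```

```text
t: 7.48
ee_pos: [595.1, 159.3, 58.4]
orientation: [-1.84, -2.546, 0.001]
ft_force: [0.3, -1.9, -1.8]
width: 13.7
grasp_force: 30.0
[-0.22732144 -0.1792643   0.00718656] 13.69387290681628 [595.11356902 159.29744239  58.35210137] [ 0.28179349 -1.9225866  -1.7815117 ]
side -26 6 n 3.9 z 15.3 18.4 21.4
side -18 8 n 4.0 z 18.4 20.1 22.4
side 22 76 n -0.8 z 21.0 29.2 34.4
side 30 100 n -1.2 z -52.7 22.7 30.8
side 38 139 n -1.0 z -21.1 8.5 25.4
side 46 116 n -0.7 z -18.4 -7.8 7.7
top -146 62 n -0.8 z -47.5 -38.6 -26.5
top -138 65 n -1.5 z -48.1 -30.7 -22.6
top -130 64 n -2.2 z -46.2 -28.8 -19.1
top -122 63 n -2.6 z -45.4 -25.5 -15.4
top -114 65 n -2.6 z -47.2 -23.3 -12.1
top -106 69 n -2.8 z -46.9 -22.1 -9.1
top -98 72 n -2.4 z -46.8 -18.8 -5.1
top -90 67 n -2.1 z -46.0 -12.3 -1.1
top -82 75 n -2.7 z -48.4 -16.0 0.0
top -74 71 n -2.7 z -49.1 -13.3 4.1
top -66 75 n -2.5 z -46.6 -11.4 5.6
top -58 70 n -2.5 z -51.3 -7.0 8.9
top -50 58 n -1.1 z -52.1 6.5 13.3
top -42 56 n -1.2 z 0.6 10.7 17.9
top -34 58 n -1.4 z 4.7 14.0 18.6
top -26 41 n -0.1 z 11.8 16.8 19.9
top -18 6 n 3.6 z 15.3 17.7 19.3
```

```bash
python3 - <<'E'
from h import *
f=np.load("top4.npz");d=f["d"];vv,uu=np.mgrid[0:480,0:640];m=d>0;P4=world("top",np.c_[uu[m],vv[m]],d[m])
e=np.array([-.313,.95]);nn=np.array([.95,.313])
def an(P,G,lab):
    q=np.c_[(P[:,:2]-G[:2])@nn,(P[:,:2]-G[:2])@e,P[:,2]-G[2]]
    k=(abs(q[:,0]+1)<4.5)&(q[:,1]<-28)&(q[:,1]>-170)
    r=[]
    for a in range(-170,-28,8):
        s=q[k&(q[:,1]>=a)&(q[:,1]<a+8)]
        if len(s)>3:r.append((a+4,np.median(s[:,2]).round(1),len(s)))
    print(lab,r)
an(P4,np.array([593.7,159.6,93.6]),"before")
o=get_obs();P,_=cloud("top",0,150,(300,900,-200,400));an(P,o["ee_pos"]+[0,0,18.7],"now")
E
```

```text
before [(-166, np.float64(-49.7), 28), (-158, np.float64(-40.5), 27), (-150, np.float64(-60.9), 27), (-142, np.float64(-59.7), 29), (-134, np.float64(-45.3), 31), (-126, np.float64(-40.5), 28), (-118, np.float64(-36.5), 33), (-110, np.float64(-31.0), 33), (-102, np.float64(-27.7), 40), (-94, np.float64(-22.5), 34), (-86, np.float64(-18.8), 36), (-78, np.float64(-14.2), 45), (-70, np.float64(-9.6), 45), (-62, np.float64(312.1), 256), (-54, np.float64(350.2), 120), (-46, np.float64(6.9), 107), (-38, np.float64(11.4), 111), (-30, np.float64(333.3), 110)]
now [(-166, np.float64(-35.5), 26), (-158, np.float64(-22.7), 29), (-150, np.float64(-44.4), 27), (-142, np.float64(-27.8), 32), (-134, np.float64(-24.1), 29), (-126, np.float64(-20.7), 30), (-118, np.float64(-18.1), 31), (-110, np.float64(-15.4), 32), (-102, np.float64(-12.3), 36), (-94, np.float64(-9.0), 34), (-86, np.float64(-5.0), 34), (-78, np.float64(-2.5), 44), (-70, np.float64(0.0), 39), (-62, np.float64(3.1), 43), (-54, np.float64(6.0), 48), (-46, np.float64(9.0), 50), (-38, np.float64(11.4), 54), (-30, np.float64(15.1), 40)]
```

```bash
python3 -m creep '[0,0,-0.005,0, 0,0,-0.010,0, 0,0,-0.015,0, 0,0,-0.020,0, 0,0,-0.020,0, 0,0,-0.020,0]' 0
cat >> h.py <<'E'
e=np.array([-.313,.95]);nn=np.array([.95,.313])
def tilt(lo=-150,hi=-30):
    o=get_obs();G=o["ee_pos"]+[0,0,18.7];P,_=cloud("top",-5,G[2]+60,(300,900,-200,400))
    q=np.c_[(P[:,:2]-G[:2])@nn,(P[:,:2]-G[:2])@e,P[:,2]-G[2]];k=(abs(q[:,0]+1)<4.5)
    r=np.array([(a+4,np.median(q[k&(q[:,1]>=a)&(q[:,1]<a+8)][:,2])) for a in range(lo,hi,8) if (k&(q[:,1]>=a)&(q[:,1]<a+8)).sum()>3])
    p=np.polyfit(r[:,0],r[:,1],1)
    for _ in range(5):
        g=abs(r[:,1]-np.polyval(p,r[:,0]))<3+0*p[0]
        if g.sum()<4:break
        p=np.polyfit(r[g,0],r[g,1],1)
    print("tilt",np.degrees(np.arctan(p[0])),"axis z at G",p[1]-7,r.round(0).tolist())
    P,_=cloud("side",22,G[2]+60,(300,900,-200,400))
    q=np.c_[(P[:,:2]-G[:2])@nn,(P[:,:2]-G[:2])@e,P[:,2]-G[2]];q=q[(abs(q[:,0]+1)<6)&(q[:,1]>15)&(q[:,1]<90)]
    print("short face: z,e max",[(z,np.percentile(q[abs(q[:,2]-z)<4][:,1],90).round(0)) for z in range(-60,60,8) if (abs(q[:,2]-z)<4).sum()>4])
E
python3 -c "
from h import *
o=get_obs();print(o['ee_pos'],o['ft_force']);tilt()"
```

```text
t: 8.13
ee_pos: [595.1, 159.5, 38.4]
orientation: [-1.84, -2.546, 0.001]
ft_force: [0.8, -0.2, -2.4]
width: 14.1
grasp_force: 30.0
[595.11091532 159.49407374  38.36576233] [ 0.76556309 -0.24879952 -2.38585723]
tilt 9.843358685111836 axis z at G 19.77769404224046 [[-146.0, 1.0], [-138.0, 3.0], [-130.0, 4.0], [-122.0, 5.0], [-114.0, 7.0], [-106.0, 9.0], [-98.0, 10.0], [-90.0, 12.0], [-82.0, 13.0], [-74.0, 14.0], [-66.0, 15.0], [-58.0, 17.0], [-50.0, 18.0], [-42.0, 20.0], [-34.0, 20.0]]
short face: z,e max [(-36, np.float64(85.0)), (-28, np.float64(39.0)), (-20, np.float64(41.0)), (-12, np.float64(39.0)), (-4, np.float64(38.0)), (4, np.float64(37.0)), (12, np.float64(36.0)), (20, np.float64(32.0)), (28, np.float64(27.0))]
```

```bash
python3 -m creep '[0,0,-0.002,0, 0,0,-0.004,0, 0,0,-0.004,0]' 0
python3 -m creep '[0,0,0,0, 0,0,0,0, 0,0,0,0, 0,0,0.004,0, 0.001,-0.003,0.009,0, 0.003,-0.008,0.014,0, 0.005,-0.014,0.019,0, 0.005,-0.014,0.019,0]' 0.22
python3 -c "
from h import *
o=get_obs();print(o['ee_pos'],o['ft_force']);tilt()"
```

```text
t: 8.48
ee_pos: [595.2, 159.6, 34.8]
orientation: [-1.84, -2.546, -0.0]
ft_force: [-1.0, 1.1, 0.6]
width: 13.8
grasp_force: 30.0
t: 9.15
ee_pos: [601.6, 144.5, 55.5]
orientation: [1.841, 2.544, 0.003]
ft_force: [0.3, 0.4, -0.0]
width: 19.6
grasp_force: 0.0
[601.62823558 144.50669617  55.4700598 ] [ 0.31113706  0.41062876 -0.03880359]
tilt 6.660172371192252 axis z at G -4.247971102858205 [[-146.0, -22.0], [-138.0, -18.0], [-130.0, -13.0], [-122.0, -11.0], [-114.0, -10.0], [-106.0, -9.0], [-98.0, -8.0], [-90.0, -8.0], [-82.0, -7.0], [-74.0, -6.0], [-66.0, -5.0], [-58.0, -4.0], [-50.0, -3.0], [-42.0, -2.0], [-34.0, -2.0]]
short face: z,e max [(-52, np.float64(83.0)), (-44, np.float64(55.0)), (-36, np.float64(54.0)), (-28, np.float64(53.0)), (-20, np.float64(52.0)), (-12, np.float64(50.0)), (-4, np.float64(47.0)), (4, np.float64(38.0)), (12, np.float64(29.0))]
```

```bash
python3 -m creep '[0,0,-0.004,0, 0,0,-0.004,0, 0,0,-0.004,0, 0,0,-0.004,0, 0,0,-0.004,0, 0,0,-0.004,0]' 0
python3 -m creep '[0,0,0.012,0, 0,0,0.03,0, 0,0,0.05,0, 0,0,0.05,0, 0,0,0.05,0]' 0
python3 -c "
from h import *
o=get_obs();print(o['ee_pos'],o['ft_force'],np.degrees(np.arctan2(*Rot.from_rotvec(o['orientation']).as_matrix()[[1,0],1])));tilt()"
```

```text
t: 9.75
ee_pos: [600.0, 145.6, 49.6]
orientation: [-1.84, -2.546, 0.001]
ft_force: [1.5, -0.5, -1.4]
width: 13.6
grasp_force: 30.0
t: 10.17
ee_pos: [600.7, 145.8, 101.0]
orientation: [1.84, 2.545, 0.003]
ft_force: [-0.7, -0.2, -3.8]
width: 13.7
grasp_force: 30.0
[600.74885241 145.788966   101.00489323] [-0.71220586 -0.16732159 -3.82446521] 18.282080836089186
tilt 24.061626184612837 axis z at G 21.70747284707829 [[-146.0, -66.0], [-138.0, -67.0], [-130.0, -9.0], [-122.0, -8.0], [-114.0, -7.0], [-106.0, -6.0], [-98.0, -5.0], [-90.0, -4.0], [-82.0, -3.0], [-74.0, -2.0], [-66.0, -1.0], [-58.0, 0.0], [-50.0, -0.0], [-42.0, 2.0], [-34.0, 3.0]]
short face: z,e max [(-44, np.float64(54.0)), (-36, np.float64(53.0)), (-28, np.float64(52.0)), (-20, np.float64(51.0)), (-12, np.float64(50.0)), (-4, np.float64(49.0)), (4, np.float64(45.0)), (12, np.float64(36.0))]
```

```bash
python3 -m creep '[-0.003,-0.03,0.005,0, -0.007,-0.06,0.005,0, -0.0115,-0.109,0,0, -0.0115,-0.109,-0.005,0, -0.0115,-0.109,-0.009,0, -0.0115,-0.109,-0.009,0, -0.0115,-0.109,-0.009,0]' 0
python3 - <<'E'
from h import *
o=get_obs();print(o['ee_pos'],o['ft_force'])
im,d=cams.get_image("side");np.savez("side5",im=im,d=d)
for t in("socket","key_short_tip","key_elbow"):
    print(t,[(np.round(b["centre"],1),round(b["score"],2)) for b in boxes_of("side",t)[:3]])
c=cams.get_calibration("side")
def px(X):
    q=c["mtx"]@(c["R"]@np.array(X)+c["t"]);return (q[:2]/q[2]).round(1)
print("socket",px([573,81.6,50]),"tip pred",px(np.r_[o['ee_pos'][:2]+48*np.array([-.3137,.9495]),o['ee_pos'][2]+18.7-50]))
cv2.imwrite("pics/s5.png",cv2.resize(im[260:400,250:430,::-1],None,fx=4.2,fy=4.2,interpolation=2))
E
```

```text
t: 10.85
ee_pos: [588.3, 37.3, 90.0]
orientation: [-1.839, -2.545, 0.001]
ft_force: [0.1, -0.0, -3.2]
width: 13.7
grasp_force: 30.0
[588.28861336  37.26572068  89.97401528] [ 0.11160727 -0.03947869 -3.23287487]
socket [(array([324.6, 343.4]), 0.5)]
key_short_tip [(array([328.3, 303.2]), 0.77), (array([292.7, 221.8]), 0.62), (array([412.1, 242.3]), 0.45)]
key_elbow [(array([326.5, 300.7]), 0.89), (array([290.1, 225.4]), 0.62), (array([408.1, 240.8]), 0.45)]
socket [326.4 337.9] tip pred [325.9 335.3]
```

View pics/s5.png

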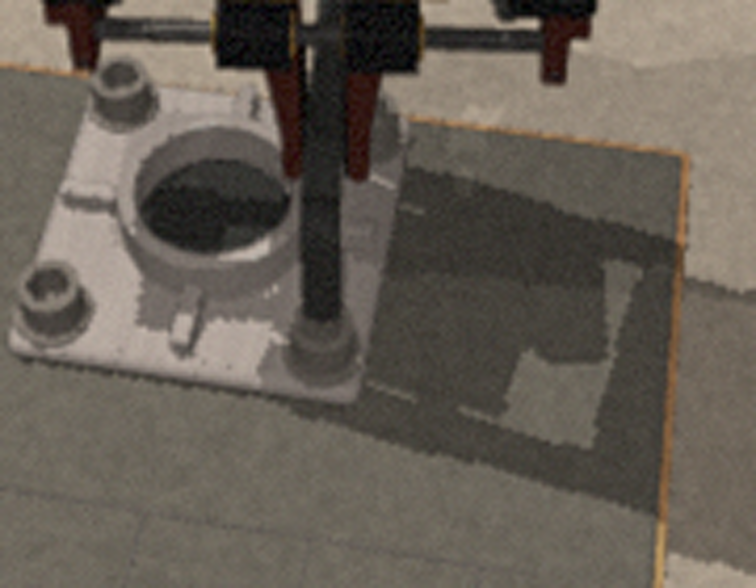

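```bash
python3 - <<'E'
from h import *
from scipy.optimize import least_squares
vv,uu=np.mgrid[0:480,0:640]
F0=np.array([634.4,40.6]);a0=np.radians(11)
for n,fn in(("top","top0"),("side","side0"),("side","side5")):
    d=np.load(fn+".npz")["d"];m=d>0;P=world(n,np.c_[uu[m],vv[m]],d[m])
    R=np.array([[np.cos(a0),-np.sin(a0)],[np.sin(a0),np.cos(a0)]])
    C=[]
    for s in((-52,52),(52,52),(-52,-52),(52,-52)):
        c=F0+R@np.array(s)
        for _ in range(3):
            q=P[(np.linalg.norm(P[:,:2]-c,axis=1)<15)&(abs(P[:,2]-50)<3.5)][:,:2]
            if len(q)<8:break
            r=least_squares(lambda p:np.clip(np.linalg.norm(q-p,axis=1)-12,0,9),c) if 0 else None
            c=np.array(cv2.minEnclosingCircle(q.astype(np.float32))[0])
        C.append(c);print(fn,s,len(q),c.round(1),cv2.minEnclosingCircle(q.astype(np.float32))[1] if len(q) else 0)
    q=P[(np.linalg.norm(P[:,:2]-F0,axis=1)<45)&(abs(P[:,2]-54)<3)][:,:2];print("collar",cv2.minEnclosingCircle(q.astype(np.float32)))
E
```

```text
top0 (-52, 52) 81 [573.3  80.9] 11.50184440612793
top0 (52, 52) 109 [675.6 100.8] 12.335224151611328
top0 (-52, -52) 92 [593.1 -20.7] 11.82237434387207
top0 (52, -52) 103 [695.3  -1. ] 12.09347152709961
collar ((634.3397827148438, 40.268836975097656), 37.89059066772461)
side0 (-52, 52) 85 [573.2  82.5] 11.626192092895508
side0 (52, 52) 126 [675.7 101.1] 12.630353927612305
side0 (-52, -52) 101 [593.4 -20.4] 12.81562614440918
side0 (52, -52) 104 [ 6.958e+02 -5.000e-01] 13.00405502319336
collar ((635.3836669921875, 41.61778259277344), 38.588890075683594)
side5 (-52, 52) 91 [573.5  82.2] 11.892573356628418
side5 (52, 52) 125 [675.8 101.4] 12.602519035339355
side5 (-52, -52) 45 [588.5 -20.4] 11.709221839904785
side5 (52, -52) 96 [696.3  -0.7] 12.743507385253906
collar ((634.2401123046875, 40.70476531982422), 38.434356689453125)
```

```bash
python3 - <<'E'
from h import *
vv,uu=np.mgrid[0:480,0:640]
e=np.array([-.3137,.9495]);nn=np.array([.9495,.3137])
d=np.load("side5.npz")["d"];m=d>0;P=world("side",np.c_[uu[m],vv[m]],d[m])
N=P[:,:2]@nn;E=P[:,:2]@e
for z in range(52,116,6):
    k=(abs(N-570.3)<12)&(E>-125)&(E<-70)&(abs(P[:,2]-z)<3)
    if k.sum()>5:
        b=np.round([np.percentile(E[k],p) for p in(50,80,95)],1);c=k&(E>b[0]-4);print(z,k.sum(),b,"n range",N[c].min().round(1),N[c].max().round(1),"mid",[np.median(E[k&(abs(N-570.3-s)<1.5)]).round(1) for s in(-4,0,4) if (k&(abs(N-570.3-s)<1.5)).sum()>1])
d=np.load("side5.npz")["d"]
E
python3 -c "
from h import *
tilt(-130,-30)"
```

```text
52 75 [-97.6 -93.7 -91.7] n range 559.3 581.0 mid [np.float64(-93.0), np.float64(-92.4), np.float64(-94.0)]
64 15 [-96.3 -95.8 -95.2] n range 563.8 575.8 mid [np.float64(-96.3), np.float64(-95.7), np.float64(-99.1)]
70 26 [-97.4 -96.  -95.2] n range 563.7 575.8 mid [np.float64(-97.6), np.float64(-95.5), np.float64(-97.9)]
76 23 [-98.2 -96.8 -95.8] n range 563.7 575.7 mid [np.float64(-98.9), np.float64(-96.3), np.float64(-99.0)]
82 25 [-98.8 -97.6 -96.5] n range 563.6 577.1 mid [np.float64(-99.1), np.float64(-97.4), np.float64(-99.6)]
88 27 [-99.8 -98.8 -97.5] n range 563.6 577.0 mid [np.float64(-99.6), np.float64(-97.4), np.float64(-100.4)]
94 28 [-100.1  -98.5  -97.3] n range 563.5 576.9 mid [np.float64(-100.1), np.float64(-98.3), np.float64(-100.2)]
100 29 [-100.9  -99.8  -99.6] n range 563.5 576.8 mid [np.float64(-101.1), np.float64(-99.8), np.float64(-100.9)]
106 42 [-102.8 -101.7 -100.7] n range 563.5 576.8 mid [np.float64(-102.9), np.float64(-101.8), np.float64(-102.7)]
112 64 [-107.6 -104.7 -103.4] n range 563.5 576.8 mid [np.float64(-107.8), np.float64(-106.0), np.float64(-107.3)]
tilt 7.525948512836754 axis z at G 1.8565086216568876 [[-126.0, -7.0], [-118.0, -6.0], [-110.0, -6.0], [-102.0, -5.0], [-94.0, -4.0], [-86.0, -2.0], [-78.0, -2.0], [-70.0, -0.0], [-62.0, 1.0]]
short face: z,e max [(-60, np.float64(58.0)), (-44, np.float64(54.0)), (-36, np.float64(53.0)), (-28, np.float64(52.0)), (-20, np.float64(52.0)), (-12, np.float64(51.0)), (-4, np.float64(49.0)), (4, np.float64(46.0)), (12, np.float64(37.0))]
```

```bash
python3 -m creep '[0,0.001,-0.003,0, 0,0.001,-0.006,0, 0,0.001,-0.008,0, 0,0.001,-0.009,0, 0,0.001,-0.010,0, 0,0.001,-0.011,0, 0,0.001,-0.012,0, 0,0.001,-0.013,0, 0,0.001,-0.013,0]' 0
python3 -c "
from h import *
o=get_obs();print(o['ee_pos'],o['ft_force'],o['moment']);tilt(-130,-30)"
```

```text
t: 11.9
ee_pos: [588.6, 37.4, 77.7]
orientation: [-1.84, -2.546, 0.0]
ft_force: [-0.5, -0.3, -3.1]
width: 13.8
grasp_force: 30.0
[588.604396    37.40815938  77.72648496] [-0.51545796 -0.29746734 -3.14619781] [-0.03468263 -0.13914251  0.02758798]
tilt 7.358809170341835 axis z at G 1.9006156439265904 [[-126.0, -7.0], [-118.0, -6.0], [-110.0, -5.0], [-102.0, -5.0], [-94.0, -4.0], [-86.0, -3.0], [-78.0, -1.0], [-70.0, 0.0], [-62.0, 1.0]]
short face: z,e max [(-60, np.float64(61.0)), (-52, np.float64(58.0)), (-44, np.float64(57.0)), (-36, np.float64(54.0)), (-28, np.float64(52.0)), (-20, np.float64(51.0)), (-12, np.float64(50.0)), (-4, np.float64(49.0)), (4, np.float64(46.0)), (12, np.float64(37.0))]
```

```bash
python3 -m creep '[0,0,-0.001,0, 0,0,-0.002,0, 0,0,-0.003,0, 0,0,-0.004,0, 0,0,-0.005,0, 0,0,-0.005,0]' 0
python3 -c "
from h import *
o=get_obs();print(o['ee_pos'],o['ft_force'],o['moment']);tilt(-130,-30)"
```

```text
t: 12.5
ee_pos: [588.6, 37.5, 72.8]
orientation: [-1.84, -2.546, 0.0]
ft_force: [-1.1, -0.7, -1.6]
width: 13.6
grasp_force: 30.0
[588.64699463  37.4805704   72.80039899] [-1.05066974 -0.65222219 -1.6410135 ] [-0.10796026  0.12368868  0.07983941]
tilt 7.389060758554149 axis z at G 1.850369435521669 [[-126.0, -7.0], [-118.0, -6.0], [-110.0, -5.0], [-102.0, -4.0], [-94.0, -5.0], [-86.0, -3.0], [-78.0, -0.0], [-70.0, -0.0], [-62.0, 1.0]]
short face: z,e max [(-60, np.float64(63.0)), (-52, np.float64(59.0)), (-44, np.float64(58.0)), (-36, np.float64(56.0)), (-28, np.float64(53.0)), (-20, np.float64(52.0)), (-12, np.float64(51.0)), (-4, np.float64(49.0)), (4, np.float64(45.0)), (12, np.float64(37.0))]
```

```bash
python3 -m creep '[0,0,-0.001,0, 0,0,-0.002,0, 0,0,-0.003,0, 0,0,-0.004,0, 0,0,-0.005,0, 0,0,-0.006,0, 0,0,-0.007,0, 0,0,-0.007,0]' 0
python3 -c "
from h import *
o=get_obs();print(o['ee_pos'],o['ft_force'],o['moment']);tilt(-130,-30)"
```

```text
t: 13.27
ee_pos: [589.9, 36.4, 66.9]
orientation: [1.838, 2.544, 0.0]
ft_force: [-1.1, -7.4, 7.7]
width: 13.5
grasp_force: 30.0
[589.89940239  36.35414527  66.85625771] [-1.14556906 -7.37524751  7.66816682] [-1.17128149  0.33591236  0.120987  ]
tilt 10.43884942565391 axis z at G 2.3469137357113503 [[-126.0, -14.0], [-118.0, -12.0], [-110.0, -11.0], [-102.0, -10.0], [-94.0, -7.0], [-86.0, -7.0], [-78.0, -5.0], [-70.0, -4.0], [-62.0, -2.0]]
short face: z,e max [(-60, np.float64(81.0)), (-52, np.float64(63.0)), (-44, np.float64(60.0)), (-36, np.float64(60.0)), (-28, np.float64(54.0)), (-20, np.float64(53.0)), (-12, np.float64(51.0)), (-4, np.float64(50.0)), (4, np.float64(47.0)), (12, np.float64(38.0))]
```

```bash
python3 -m creep '[0,0,0.002,0, 0,0.001,0.004,0, -0.001,0.002,0.005,0, -0.001,0.004,0.005,0, -0.001,0.005,0.005,0, -0.001,0.005,0.005,0]' 0
python3 -c "
from h import *
o=get_obs();print(o['ee_pos'],o['ft_force'],o['moment']);tilt(-130,-30)"
```

```text
t: 13.87
ee_pos: [588.2, 41.3, 71.4]
orientation: [1.837, 2.546, -0.002]
ft_force: [-0.7, -10.5, 1.5]
width: 13.8
grasp_force: 30.0
[588.23580948  41.34496302  71.43964753] [ -0.72767029 -10.47240697   1.52584219] [-2.14922057  0.07382899  0.09293167]
tilt 5.302100301938334 axis z at G 2.096209656527938 [[-126.0, -2.0], [-118.0, -2.0], [-110.0, -2.0], [-102.0, -1.0], [-94.0, 0.0], [-86.0, 2.0], [-78.0, 2.0], [-70.0, 3.0], [-62.0, 3.0]]
short face: z,e max [(-60, np.float64(59.0)), (-52, np.float64(57.0)), (-44, np.float64(55.0)), (-36, np.float64(53.0)), (-28, np.float64(50.0)), (-20, np.float64(49.0)), (-12, np.float64(48.0)), (-4, np.float64(47.0)), (4, np.float64(43.0)), (12, np.float64(34.0))]
```

```bash
python3 -m creep '[0,0.002,0,0, -0.001,0.004,0,0, -0.001,0.004,0,0, -0.001,0.003,-0.001,0, 0,0.002,-0.002,0, 0,0.002,-0.003,0, 0,0.002,-0.004,0, 0,0.002,-0.005,0, 0,0.002,-0.005,0]' 0
python3 -c "
from h import *
o=get_obs();print(o['ee_pos'],o['ft_force'],o['moment']);tilt(-130,-30)"
```

```text
t: 14.72
ee_pos: [587.8, 43.9, 66.5]
orientation: [1.839, 2.546, -0.001]
ft_force: [-3.4, -7.7, 4.7]
width: 13.5
grasp_force: 30.0
[587.80054397  43.94887407  66.5227157 ] [-3.35572805 -7.71050545  4.66722735] [-1.14970023  0.52403089  0.11326824]
tilt 3.001162595873583 axis z at G 1.6747342418595395 [[-126.0, 2.0], [-118.0, 2.0], [-110.0, 3.0], [-102.0, 3.0], [-94.0, 4.0], [-86.0, 4.0], [-78.0, 6.0], [-70.0, 6.0], [-62.0, 6.0], [-54.0, 4.0]]
short face: z,e max [(-60, np.float64(86.0)), (-52, np.float64(55.0)), (-44, np.float64(52.0)), (-36, np.float64(52.0)), (-28, np.float64(48.0)), (-20, np.float64(47.0)), (-12, np.float64(47.0)), (-4, np.float64(45.0)), (4, np.float64(42.0)), (12, np.float64(34.0))]
```

```bash
python3 -m creep '[0,-0.001,-0.001,0, 0,-0.002,-0.002,0, 0,-0.002,-0.002,0]' 0
python3 -m creep '[0,0,0,0, 0,0,0,0, 0,0,0,0, 0,0,0,0]' 0.4
python3 -c "
from h import *
o=get_obs();print(o['ee_pos'],o['ft_force'],o['moment']);tilt(-130,-30)"
```

```text
t: 15.07
ee_pos: [588.0, 42.3, 64.8]
orientation: [1.84, 2.546, 0.0]
ft_force: [-3.0, -5.0, 7.0]
width: 13.4
grasp_force: 30.0
t: 15.4
ee_pos: [588.0, 43.0, 64.0]
orientation: [1.84, 2.546, 0.001]
ft_force: [0.3, 0.2, 0.1]
width: 34.3
grasp_force: 0.0
[587.98997339  43.0015152   63.95767984] [0.2855499  0.15442548 0.06120525] [-0.0021944  -0.12423718 -0.02367367]
tilt 10.179520705884288 axis z at G 1.3321190445151867 [[-126.0, -15.0], [-118.0, -13.0], [-110.0, -11.0], [-102.0, -10.0], [-94.0, -8.0], [-86.0, -7.0], [-78.0, -5.0], [-70.0, -5.0], [-62.0, -4.0]]
short face: z,e max [(-60, np.float64(88.0)), (-52, np.float64(57.0)), (-44, np.float64(54.0)), (-36, np.float64(53.0)), (-28, np.float64(51.0)), (-20, np.float64(46.0)), (-12, np.float64(45.0)), (-4, np.float64(43.0)), (4, np.float64(39.0)), (12, np.float64(30.0))]
```

```bash
python3 -m creep '[0,0,0.025,0, 0,0,0.05,0, 0,0,0.055,0, -0.01,0.026,0.055,0, -0.01,0.026,0.055,0, -0.01,0.026,0.055,0]' 0.4
python3 -m creep '[0,0,0,0, 0,0,0,0, 0,0,0,0, 0,0,0,0, 0,0,-0.006,0, 0,0,-0.012,0, 0,0,-0.016,0, 0,0,-0.016,0]' 0
python3 -c "
from h import *
o=get_obs();print(o['width'],o['ee_pos'],o['ft_force'],o['moment'])"
```

```text
t: 16.0
ee_pos: [577.2, 69.3, 118.6]
orientation: [-1.838, -2.547, 0.0]
ft_force: [0.4, 0.0, -0.8]
width: 35.1
grasp_force: 0.0
t: 16.67
ee_pos: [576.9, 68.4, 101.5]
orientation: [-1.84, -2.545, 0.002]
ft_force: [-0.1, 0.2, -0.0]
width: 0.8
grasp_force: 0.0
0.7969317861767049 [576.85460026  68.36017243 101.49865472] [-0.14667199  0.15172251 -0.04010958] [-0.04462893 -0.13530315  0.02661821]
```

```bash
python3 -m creep '[0,0,-0.001,0, 0,0,-0.002,0, 0,0,-0.003,0, 0,0,-0.004,0, 0,0,-0.005,0, 0,0,-0.006,0, 0,0,-0.006,0]' 0
python3 -c "
from h import *
o=get_obs();print(o['ee_pos'],o['ft_force'],o['moment'])"
```

```text
t: 17.25
ee_pos: [577.7, 68.5, 96.8]
orientation: [-1.84, -2.546, 0.0]
ft_force: [-1.1, 0.0, 0.8]
width: 0.3
grasp_force: 0.0
[577.67656118  68.52630958  96.79121631] [-1.05529356  0.02801591  0.78864175] [-0.06102864 -0.17151198 -0.00688693]
```

```bash
python3 -m creep '[0,0,-0.001,0, 0,0,-0.002,0, 0,0,-0.003,0, 0,0,-0.003,0]' 0
python3 -c "
from h import *
o=get_obs();print(o['ee_pos'],o['ft_force'],o['moment'])
im,d=cams.get_image('side');P,_=cloud('side',20,120,(540,620,40,120))"
```

```text
t: 17.58
ee_pos: [577.6, 68.5, 93.7]
orientation: [-1.84, -2.546, 0.0]
ft_force: [0.1, -0.4, -0.6]
width: 0.4
grasp_force: 0.0
[577.60694415  68.51884321  93.70632674] [ 0.12591769 -0.44341149 -0.56082779] [-0.03433671 -0.12612652 -0.01162998]
```

```bash
python3 -m creep '[0,0,-0.001,0, 0,0,-0.002,0, 0,0,-0.003,0, 0,0,-0.003,0]' 0
python3 -c "
from h import *
o=get_obs();print(o['ee_pos'],o['ft_force'],o['moment'])
im,d=cams.get_image('side');cv2.imwrite('pics/s6.png',cv2.resize(im[240:400,220:440,::-1],None,fx=3.6,fy=3.6,interpolation=2))"
```

```text
t: 18.02
ee_pos: [579.2, 68.0, 92.3]
orientation: [1.838, 2.544, 0.002]
ft_force: [-1.1, -3.1, 10.4]
width: 0.2
grasp_force: 4.9
[579.16406626  68.0392317   92.27330197] [-1.06907601 -3.05350972 10.36725589] [-0.62728513  0.02631429 -0.00792937]
```

View pics/s6.png

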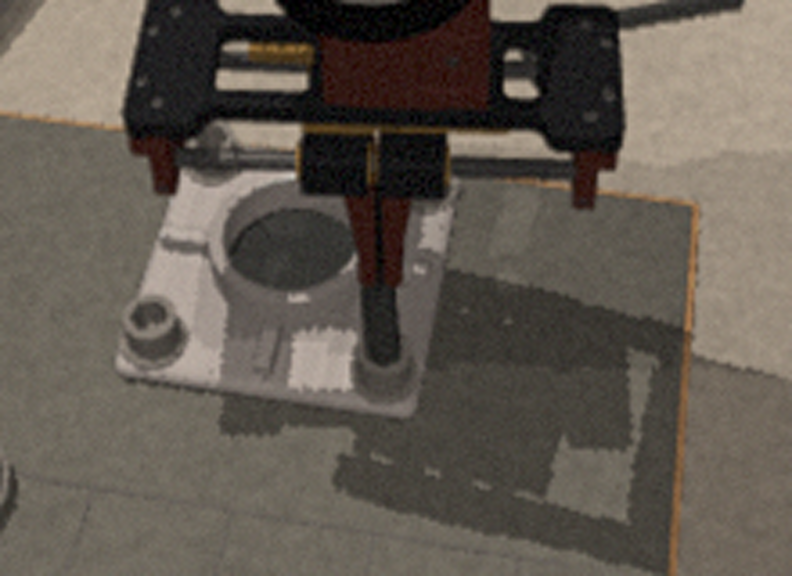

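```bash
python3 -m creep '[0,0,0.02,0, 0.01,-0.03,0.03,0, 0.022,-0.068,0.03,0, 0.033,-0.10,0.03,0, 0.0445,-0.134,0.03,0, 0.0445,-0.134,0.025,0, 0.0445,-0.134,0.025,0, 0.0445,-0.134,0.025,0, 0.0445,-0.134,0.025,0]' 0.5
python3 - <<'E'
from h import *
o=get_obs();print(o['ee_pos'],o['width'])
for n in("top","side"):
    P,_=cloud(n,57,100,(560,660,-110,100))
    E=P[:,:2]@e-np.array([573.5,81.3])@e;N=(P[:,:2]-[573.5,81.3])@nn
    for a in range(-185,20,12):
        k=(E>a)&(E<a+12)&(abs(N)<25)
        if k.sum()>4:print(n,a+6,"n",N[k].min().round(1),N[k].max().round(1),"z",np.percentile(P[k,2],90).round(1))
E
```

```text
t: 18.82
ee_pos: [621.6, -64.4, 115.6]
orientation: [-1.839, -2.546, 0.001]
ft_force: [-0.1, -0.1, 0.2]
width: 43.9
grasp_force: 0.0
[621.55329052 -64.35278935 115.62019221] 43.873629106358514
top -131 n -11.9 -0.7 z 79.5
top -119 n -13.8 1.2 z 80.1
top -107 n -12.9 2.0 z 82.3
top -95 n -11.7 3.3 z 83.7
top -83 n -10.8 -3.0 z 84.0
top -35 n -6.8 23.8 z 93.2
top -23 n -6.5 8.4 z 94.7
top -11 n -6.0 8.9 z 93.2
top 1 n -6.4 8.1 z 85.5
side -179 n -16.7 -3.8 z 70.7
side -167 n -16.8 -2.5 z 73.3
side -155 n -15.6 -1.4 z 74.3
side -143 n -14.5 -0.4 z 76.7
side -131 n -13.3 0.6 z 78.0
side -119 n -13.3 1.6 z 79.8
side -107 n -12.2 2.5 z 82.5
side -95 n -11.2 3.6 z 84.5
side -83 n -10.1 4.3 z 86.0
side -71 n -9.1 10.5 z 87.4
side -59 n -8.2 6.1 z 89.8
side -47 n -7.2 6.8 z 91.2
side -35 n -7.3 7.6 z 92.9
side -23 n -5.4 8.4 z 94.6
side -11 n -5.8 9.2 z 93.5
side 1 n -6.0 9.0 z 84.8
```

```bash
python3 -m creep '[-0.008,-0.003,0,-0.075, -0.008,-0.003,-0.02,-0.075, -0.008,-0.003,-0.045,-0.075, -0.008,-0.003,-0.063,-0.075, -0.008,-0.003,-0.063,-0.075, -0.008,-0.003,-0.063,-0.075]' 0.5
python3 -m creep '[0,0,0,0, 0,0,0,0, 0,0,0,0, 0,0,0,0, 0,0,0,0]' 0.25
python3 -c "
from h import *
o=get_obs();print(o['ee_pos'],o['ft_force'],o['qpos'].round(2))"
```

```text
t: 19.42
ee_pos: [613.5, -67.5, 52.4]
orientation: [-1.932, -2.475, 0.002]
ft_force: [-1.0, 0.5, 0.6]
width: 44.3
grasp_force: 0.0
t: 19.83
ee_pos: [614.7, -68.5, 53.7]
orientation: [1.934, 2.474, 0.001]
ft_force: [0.1, 0.6, 0.1]
width: 22.3
grasp_force: 0.0
[614.65839932 -68.52717037  53.6664461 ] [0.07124633 0.55218559 0.12878037] [-0.13  0.64  1.73  0.    0.77 -0.37]
```

```bash
python3 - <<'E'
import numpy as np
S=np.array([573.5,81.3]);P0=np.array([614.2,-68.3]);r=P0-S;f0=np.arctan2(r[1],r[0]);L=np.hypot(*r);print(L,f0)
f=lambda a:np.array([np.cos(f0-a),np.sin(f0-a)])*L-r
for a in np.arange(.05,.95,.05):print(round(a,2),f(a).round(1))
E
```

```text
155.0375760904433 -1.3051665550994305
0.05 [-7.5 -1.8]
0.1 [-15.1  -3.3]
0.15 [-22.8  -4.4]
0.2 [-30.5  -5.1]
0.25 [-38.3  -5.4]
0.3 [-46.   -5.3]
0.35 [-53.8  -4.9]
0.4 [-61.5  -4. ]
0.45 [-69.1  -2.8]
0.5 [-76.7  -1.2]
0.55 [-84.2   0.8]
0.6 [-91.6   3.1]
0.65 [-98.8   5.9]
0.7 [-105.9    9. ]
0.75 [-112.9   12.4]
0.8 [-119.7   16.2]
0.85 [-126.2   20.3]
0.9 [-132.6   24.7]
```

```bash
python3 -m creep '[-0.004,-0.001,0,-0.025, -0.0075,-0.002,0,-0.05, -0.015,-0.0033,0,-0.1, -0.023,-0.0044,0,-0.15, -0.0305,-0.005,0,-0.2, -0.038,-0.0054,0,-0.25, -0.046,-0.0053,0,-0.3, -0.046,-0.0053,0,-0.3]' 0.25
cat >> h.py <<'E'
def torq():
    o=get_obs();r=o['ee_pos'][:2]-[573.5,81.3];f=o['ft_force'];L=np.hypot(*r);t=np.array([r[1],-r[0]])/L
    print("ang from start",-1.3052-np.arctan2(r[1],r[0]),"r",L,"tangential",-f[:2]@t,"F",f.round(1),"spin",np.degrees(np.arctan2(*Rot.from_rotvec(o['orientation']).as_matrix()[[1,0],1])),"z",o['ee_pos'][2],"torque",-f[:2]@t*L/1000)
E
python3 -c "
from h import *
torq()"
```

```text
t: 20.5
ee_pos: [569.1, -73.9, 53.7]
orientation: [2.285, 2.152, 0.004]
ft_force: [6.0, 0.9, 0.5]
width: 22.2
grasp_force: 2.9
ang from start 0.2941272789331333 r 155.2962337973422 tangential 5.938452488185002 F [6.  0.9 0.5] spin -3.4221134602210683 z 53.73223039891035 torque 0.9222193059995866
```

```bash
python3 -m creep '[-0.004,0.0002,0,-0.025, -0.0078,0.0004,0,-0.05, -0.0155,0.0013,0,-0.1, -0.023,0.0025,0,-0.15, -0.023,0.0025,0,-0.15]' 0.25; python3 -c "
from h import *
torq()"
python3 -m creep '[0,0,0,0]' 0.25; python3 -c "
from h import *
torq()"
```

```text
t: 20.92
ee_pos: [546.6, -71.5, 53.8]
orientation: [2.438, 1.976, 0.005]
ft_force: [5.5, -0.9, 1.4]
width: 22.2
grasp_force: 3.1
ang from start 0.43983366730279494 r 155.17055961970655 tangential 5.593690691445076 F [ 5.5 -0.9  1.4] spin -11.962098290256876 z 53.77808362522997 torque 0.8679761149310757
t: 21.0
ee_pos: [547.4, -71.7, 53.9]
orientation: [2.436, 1.978, 0.005]
ft_force: [5.0, 0.1, 0.9]
width: 21.8
grasp_force: 3.0
ang from start 0.43430529453295663 r 155.1626430033384 tangential 4.939165486702146 F [5.  0.1 0.9] spin -11.83113468181414 z 53.865680217839966 torque 0.7663739711475752
```

```bash
for i in 1; do python3 -m creep '[-0.004,0.0008,0,-0.025, -0.0076,0.0016,0,-0.05, -0.0076,0.0016,0,-0.05]' 0.25 >/dev/null; python3 -c "
from h import *
torq()"; done
python3 -m creep '[-0.0038,0.001,0,-0.025, -0.0075,0.002,0,-0.05, -0.0075,0.002,0,-0.05]' 0.25 >/dev/null; python3 -c "
from h import *
torq()"
```

```text
ang from start 0.48443405732301303 r 155.10541036300037 tangential 5.765157764193371 F [ 5.9 -0.1  1. ] spin -14.753432122295603 z 53.86384022376639 torque 0.8942071608226506
ang from start 0.5341525471908071 r 155.07185788272022 tangential 6.82913620680436 F [ 6.7 -1.4  1.1] spin -17.61722118248122 z 53.876374899200734 torque 1.0590068393233047
```

```bash
python3 -m creep '[-0.0037,0.0011,0,-0.025, -0.0074,0.0023,0,-0.05, -0.0074,0.0023,0,-0.05]' 0.25 >/dev/null; python3 -c "
from h import *
torq()"
python3 -m creep '[-0.0036,0.0014,0,-0.025, -0.0036,0.0014,0,-0.025]' 0.25 >/dev/null; python3 -c "
from h import *
torq()"
```

```text
ang from start 0.5835964503466138 r 155.0446293267652 tangential 6.7941092216294985 F [ 6.5 -2.1  2.2] spin -20.477765964100424 z 53.881219301255406 torque 1.053390145873103
ang from start 0.6072154636948632 r 154.9937101184649 tangential 6.784202576629555 F [ 6.2 -2.9  1.3] spin -21.902168009870348 z 53.922682926070216 torque 1.051508727547064
```

```bash
python3 -m creep '[-0.0036,0.0014,0,-0.025, -0.0071,0.003,0,-0.05, -0.0071,0.003,0,-0.05]' 0.25 >/dev/null; python3 -c "
from h import *
torq()"
python3 -m creep '[-0.0035,0.0016,0,-0.025, -0.0035,0.0016,0,-0.025]' 0.25 >/dev/null; python3 -c "
from h import *
torq()"
```

```text
ang from start 0.6579890869377345 r 154.92202183823431 tangential 6.813571177481287 F [ 5.8 -3.7  1.3] spin -24.764874671601085 z 53.887984972218554 torque 1.0555722227541198
ang from start 0.682113619527976 r 154.8983243929152 tangential 7.016189337915459 F [ 6.  -3.9  2.1] spin -26.192002049656967 z 53.872354975587996 torque 1.0867959720665417
```

```bash
python3 -m creep '[-0.0035,0.0017,0,-0.025, -0.0035,0.0017,0,-0.025]' 0.25 >/dev/null; python3 -c "
from h import *
torq()"
python3 -m creep '[-0.0034,0.0018,0,-0.025, -0.0034,0.0018,0,-0.025]' 0.25 >/dev/null; python3 -c "
from h import *
torq()"
```

```text
ang from start 0.7072426841157682 r 154.8658272118759 tangential 7.600019516819822 F [ 6.1 -4.8  1.8] spin -27.623717848466207 z 53.873283346887696 torque 1.1769833092987032
ang from start 0.7325266381588043 r 154.8589630815486 tangential 6.642763777092863 F [ 4.6 -5.6  1.7] spin -29.0567464253614 z 53.834780821767914 torque 1.028691510516272
```

```bash
python3 -m creep '[-0.0033,0.0019,0,-0.025, -0.0033,0.0019,0,-0.025]' 0.25 >/dev/null; python3 -c "
from h import *
torq()"
python3 -m creep '[-0.0033,0.002,0,-0.025, -0.0033,0.002,0,-0.025]' 0.25 >/dev/null; python3 -c "
from h import *
torq()"
```

```text
ang from start 0.7573217908463314 r 154.74727587607543 tangential 7.2597676904242805 F [ 4.9 -6.2  1.5] spin -30.485932685716993 z 53.82635899377845 torque 1.123429273586305
ang from start 0.7827310083025549 r 154.67896797856935 tangential 7.004385311028352 F [ 4.3 -6.7  3.2] spin -31.91524745882202 z 53.79490872863159 torque 1.0834310912341159
```

```bash
python3 -m creep '[-0.0032,0.002,0,-0.025, -0.0032,0.002,0,-0.025]' 0.25 >/dev/null; python3 -c "
from h import *
torq()"
python3 -m creep '[-0.0031,0.0021,0,-0.025, -0.0031,0.0021,0,-0.025]' 0.25 >/dev/null; python3 -c "
from h import *
torq()"
```

```text
ang from start 0.8068989153952437 r 154.6107935417478 tangential 7.939241647627766 F [ 4.7 -7.6  2.5] spin -33.35073270968756 z 53.77677139496063 torque 1.227492451259422
ang from start 0.8290635638663579 r 154.37104143901794 tangential 9.385637678992566 F [ 5.1 -9.5  2.1] spin -34.77325824794487 z 53.87215982450118 torque 1.4488706630753696
```

```bash
python3 -m creep '[-0.0025,0.0017,0,-0.02, -0.0025,0.0017,0,-0.02]' 0.25 >/dev/null; python3 -c "
from h import *
torq()"
python3 -m creep '[-0.0012,0.0008,0,-0.01, -0.0012,0.0008,0,-0.01]' 0.25 >/dev/null; python3 -c "
from h import *
torq()"
```

```text
ang from start 0.8460739057769897 r 154.23576137225209 tangential 9.763039008494026 F [  5.1 -10.    1.8] spin -35.898397024760456 z 53.96670748166027 torque 1.5058097547820732
ang from start 0.8532344382658887 r 154.2028404170492 tangential 9.841457931956956 F [  5.  -10.3   2.2] spin -36.44541545678103 z 54.018081999466865 torque 1.5175807669526615
```

```bash
python3 -m creep '[-0.0025,0.0005,0,-0.015, -0.0025,0.0005,0,-0.015]' 0.25 >/dev/null; python3 -c "
from h import *
torq();print(get_obs()['moment'])"
python3 -m creep '[0,0,0,0]' 0.25 >/dev/null; python3 -c "
from h import *
torq();o=get_obs();print(o['width'],o['grasp_force'])
P,_=cloud('side',57,100,(480,620,-110,100));P=P[np.linalg.norm(P[:,:2]-[573.5,81.3],axis=1)<190]
x=(P[:,:2]-[573.5,81.3]);r=np.hypot(*x.T)
for a in range(20,190,15):
    k=(r>a)&(r<a+15)
    if k.sum()>4:
        g=np.degrees(np.arctan2(x[k,1],x[k,0]));print(a+7,k.sum(),np.percentile(g,[5,50,95]).round(1))"
```

```text
ang from start 0.8639910474082788 r 154.2927183284699 tangential 10.533467056700701 F [ 8.5 -6.3  1.8] spin -37.340809059283195 z 54.235974473482266 torque 1.625237265601738
[-1.13107962 -1.41800935  0.10164599]
ang from start 0.8628039126222997 r 154.25823259283476 tangential 10.924031176308269 F [ 8.4 -7.1  2.2] spin -37.29137842871189 z 54.27512291811019 torque 1.6851217420463394
22.058727469743033 5.125053065858083
27 102 [-141.  -129.1 -111.7]
42 91 [-133.  -126.9 -113.9]
57 90 [-130.7 -126.5 -117.3]
72 86 [-128.9 -125.6 -118.6]
87 84 [-127.6 -125.1 -119.1]
102 79 [-127.  -124.9 -119.9]
117 82 [-126.5 -124.7 -120.5]
132 79 [-126.1 -124.6 -120.7]
147 219 [-130.3 -120.3 -116.4]
162 31 [-123.4 -120.6 -120.1]
```

```bash
python3 -m creep '[-0.0028,0.0013,0,-0.02, -0.0028,0.0013,0,-0.02]' 0.25 >/dev/null; python3 -c "
from h import *
torq()"
python3 -m creep '[0,0,0,0]' 0.25 >/dev/null; python3 -c "
from h import *
torq()"
```

```text
ang from start 0.8806919644179307 r 154.32372775919734 tangential 10.807774303141496 F [ 9.3 -5.5  1.8] spin -38.49807013115051 z 54.38226922355946 torque 1.667896019240857
ang from start 0.8790519007750321 r 154.28447352520115 tangential 10.401389424708118 F [ 9.  -5.3  2.8] spin -38.43673460423332 z 54.457158619352505 torque 1.6047728913216868
```

```bash
python3 -m creep '[-0.0026,0.0017,0,-0.02, -0.0026,0.0017,0,-0.02, -0.0026,0.0017,0,-0.02]' 0.25 >/dev/null; python3 -c "
from h import *
torq();print(get_obs()['moment'])"
python3 -m creep '[0,0,0,0]' 0.25 >/dev/null; python3 -c "
from h import *
torq();o=get_obs();print(o['ee_pos'])
im,d=cams.get_image('side');cv2.imwrite('pics/s7.png',cv2.resize(im[220:440,240:540,::-1],None,fx=2.6,fy=2.6,interpolation=2))"
```

```text
ang from start 0.8971058199316062 r 154.23912533335314 tangential 12.279125838931249 F [10.8 -6.   1.3] spin -39.57328108667782 z 54.54871642182442 torque 1.893921629254932
[-1.07004888 -1.79276323  0.11355703]
ang from start 0.8965448208754816 r 154.25184845605006 tangential 11.270512539786399 F [ 9.5 -6.1  1.6] spin -39.57394154370514 z 54.54644417681215 torque 1.7384973923091434
[482.50515292 -43.25348473  54.54644418]
```

View pics/s7.png

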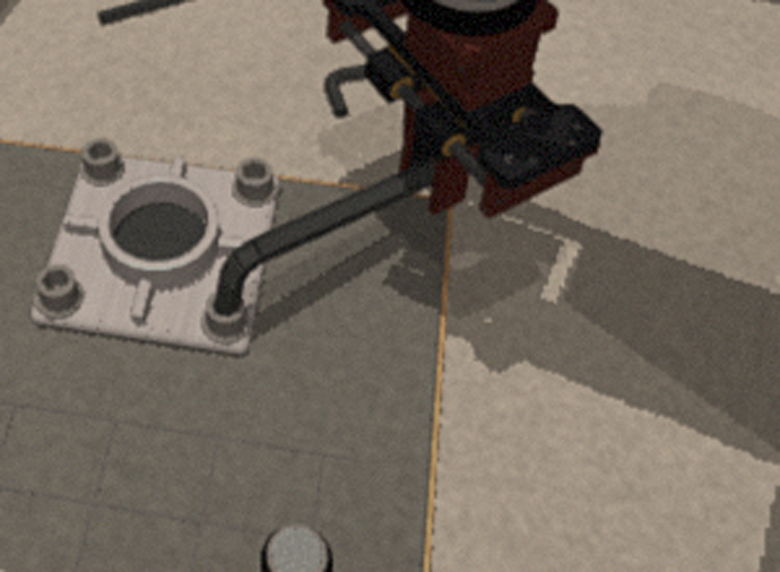

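```bash
python3 -m creep '[-0.0026,0.0018,0,-0.02, -0.0026,0.0018,0,-0.02, -0.0026,0.0018,0,-0.02]' 0.25 >/dev/null; python3 -c "
from h import *
torq()"
python3 -m creep '[0,0,0,0]' 0.25 >/dev/null; python3 -c "
from h import *
torq()"
```

```text
ang from start 0.9150169270797421 r 154.20936223966174 tangential 13.373453293351176 F [11.3 -7.2  1.4] spin -40.7162955643519 z 54.64021165982826 torque 2.0623117033095886
ang from start 0.9143668693279767 r 154.19030077665846 tangential 12.562229259322702 F [10.3 -7.3  1.4] spin -40.713283944269385 z 54.665459245988146 torque 1.9369739079203068
```

```bash
python3 -m creep '[-0.002,0.0014,0,-0.015, -0.002,0.0014,0,-0.015, -0.002,0.0014,0,-0.015]' 0.25 >/dev/null; python3 -c "
from h import *
torq()"
python3 -m creep '[0.004,-0.003,0,0.025, 0.008,-0.006,0,0.05, 0.012,-0.009,0,0.075, 0.0155,-0.011,0,0.1, 0.0155,-0.011,0,0.1]' 0.25 >/dev/null; python3 -c "
from h import *
torq()"
```

```text
ang from start 0.9287386753777496 r 154.1540034634821 tangential 13.497386370288403 F [11.5 -7.2  1.6] spin -41.57188022910433 z 54.7376829009263 torque 2.0806761452733946
ang from start 0.8129978994273135 r 154.55032765083465 tangential 7.115329722691086 F [8.6 0.5 0.5] spin -35.8153782568816 z 54.29614445150313 torque 1.0996765399856296
```

```bash
python3 -m creep '[0.0033,-0.002,0,0.025, 0.0066,-0.004,0,0.05, 0.0066,-0.004,0,0.05]' 0.25 >/dev/null; python3 -c "
from h import *
torq()"
python3 -m creep '[0.0033,-0.002,0,0.025, 0.0066,-0.004,0,0.05, 0.0066,-0.004,0,0.05]' 0.25 >/dev/null; python3 -c "
from h import *
torq()"
```

```text
ang from start 0.7708706951600075 r 155.05840929448698 tangential 5.523653280226737 F [6.5 0.3 0.6] spin -32.94857751166041 z 53.989333304709575 torque 0.856488891126233
ang from start 0.7281492035332222 r 155.99307566535808 tangential 4.34669967636152 F [ 5.1  0.5 -0.2] spin -30.082913130404382 z 53.67596944175875 torque 0.67805505150925
```

```bash
python3 -m creep '[0.0033,-0.0018,0,0.025, 0.007,-0.0035,0,0.05, 0.0105,-0.005,0,0.075, 0.0105,-0.005,0,0.075]' 0.25 >/dev/null; python3 -c "
from h import *
torq()"
python3 - <<'E'
from h import *
o=get_obs();print(o['ee_pos'],o['width'])
for n in("side","top"):
    P,_=cloud(n,57,100,(480,620,-110,100));x=(P[:,:2]-[573.5,81.3]);r=np.hypot(*x.T);k0=(r<185)
    for a in range(30,185,15):
        k=k0&(r>a)&(r<a+15)
        if k.sum()>4:
            g=np.degrees(np.arctan2(x[k,1],x[k,0]));print(n,a+7,k.sum(),np.percentile(g,[5,50,95]).round(1),np.percentile(P[k,2],90).round(0))
E
```

```text
ang from start 0.6628400259698954 r 156.57926889768544 tangential 1.7945803442950938 F [ 1.8 -0.3 -0.2] spin -25.817285852414024 z 53.2436540219172 torque 0.2809940782878824
[512.92290289 -63.08657401  53.24365402] 22.12084658258451
side 37 89 [-121.4 -115.5 -100.7] 93.0
side 52 84 [-118.3 -114.1 -104.1] 90.0
side 67 81 [-117.  -113.6 -106.7] 88.0
side 82 75 [-116.2 -113.3 -107.1] 85.0
side 97 80 [-115.4 -113.2 -108.1] 84.0
side 112 70 [-115.  -113.  -108.5] 81.0
side 127 68 [-114.7 -112.8 -109.1] 78.0
side 142 251 [-120.6 -113.4 -105.3] 95.0
side 157 181 [-120.9 -112.8 -108.5] 93.0
side 172 33 [-120.4 -111.6 -109. ] 87.0
top 37 102 [-120.1 -109.7  -98.4] 93.0
top 52 104 [-118.  -110.6 -102.9] 91.0
top 67 91 [-116.3 -111.3 -105.6] 89.0
```

```bash
python3 -m creep '[0.003,-0.0013,0,0.02, 0.0055,-0.0023,0,0.02, 0.0055,-0.0023,0,0.02]' 0.25 >/dev/null; python3 -c "
from h import *
torq()"
python3 -m creep '[0,0,0,0, 0,0,0,0, 0,0,0,0]' 0.45; python3 -c "
from h import *
torq()"
```

```text
ang from start 0.6306459321700058 r 156.77415295898098 tangential 1.108531750051179 F [ 1.  -0.5  0.1] spin -24.706085202295927 z 52.92219291649055 torque 0.17378912614241043
t: 27.03
ee_pos: [516.6, -64.9, 52.7]
orientation: [-2.645, -1.694, 0.001]
ft_force: [0.5, 0.4, -0.6]
width: 37.9
grasp_force: 0.1
ang from start 0.6368562444703525 r 156.90513518951536 tangential 0.286281062987196 F [ 0.5  0.4 -0.6] spin -24.70243975836628 z 52.70440865513991 torque 0.04491896889020416
```

Fingers are free; lift straight up and verify.

```bash
python3 -m creep '[0,0,0,0, 0,0,0.015,0, 0,0,0.04,0, 0,0,0.08,0, 0,0,0.12,0, -0.05,-0.06,0.15,0, -0.08,-0.1,0.15,0, -0.08,-0.1,0.15,0, -0.08,-0.1,0.15,0]' 0.45
python3 - <<'E'
from h import *
S=np.array([573.5,81.3])
for n in("side","top"):
    P,_=cloud(n,57,110,(450,640,-130,110));x=P[:,:2]-S;r=np.hypot(*x.T)
    for a in range(0,190,15):
        k=(r<190)&(r>a)&(r<a+15)
        if k.sum()>4:
            g=np.degrees(np.arctan2(x[k,1],x[k,0]));print(n,a+7,k.sum(),P[k,:2].mean(0).round(1),np.percentile(g,[5,50,95]).round(1),np.percentile(P[k,2],90).round(0))
im,d=cams.get_image('side');cv2.imwrite('pics/s8.png',cv2.resize(im[220:440,240:540,::-1],None,fx=2.6,fy=2.6,interpolation=2))
E
```

```text
t: 27.78
ee_pos: [434.0, -167.7, 203.9]
orientation: [2.646, 1.692, -0.002]
ft_force: [0.1, 0.0, 0.3]
width: 39.6
grasp_force: 0.0
side 7 233 [571.4  78.2] [-163.7  -77.2  169.7] 91.0
side 22 96 [566.3  61. ] [-127.1 -111.7  -88.3] 95.0
side 37 90 [562.4  46.6] [-116.9 -110.1  -95.4] 93.0
side 52 84 [559.5  32.9] [-114.2 -109.   -98. ] 90.0
side 67 82 [553.5  17.3] [-112.7 -109.  -101. ] 87.0
side 82 74 [550.1   2.9] [-111.5 -108.2 -101.9] 85.0
side 97 75 [544.5 -11. ] [-111.  -108.5 -103.1] 82.0
side 112 69 [539.  -26.1] [-110.3 -108.1 -103.8] 81.0
side 127 63 [534.4 -40.1] [-109.9 -108.4 -104.3] 78.0
side 142 62 [530.3 -54.2] [-109.7 -107.9 -104.8] 75.0
side 157 62 [525.8 -68.6] [-109.6 -108.1 -104.6] 73.0
side 172 57 [521.3 -82.9] [-109.2 -107.9 -104.9] 71.0
side 187 24 [518.3 -92.9] [-109.1 -107.8 -105.6] 68.0
top 7 86 [571.7  74.6] [-160.6 -100.6   83.2] 92.0
top 22 97 [567.8  60.1] [-122.  -104.9  -88.2] 94.0
top 37 103 [565.2  46.1] [-115.5 -105.5  -92.5] 93.0
top 52 101 [559.7  31.3] [-113.2 -106.2  -98.8] 91.0
top 67 101 [555.8  17.2] [-111.8 -106.3 -100.7] 88.0
top 82 94 [549.8   2.3] [-110.9 -106.7 -102.2] 86.0
top 97 99 [548.1 -11.5] [-110.5 -106.6 -102.8] 83.0
top 112 93 [541.  -26.4] [-109.9 -106.8 -103.5] 81.0
top 127 94 [536.4 -40.6] [-109.7 -106.9 -104.1] 78.0
top 142 93 [532.1 -55. ] [-109.4 -106.9 -104.4] 76.0
top 157 92 [527.6 -69.3] [-109.2 -107.  -104.6] 73.0
top 172 93 [523.2 -83.7] [-109.1 -106.9 -104.8] 70.0
top 187 37 [519.7 -93.8] [-109.  -107.  -105.2] 68.0
```

View pics/s8.png

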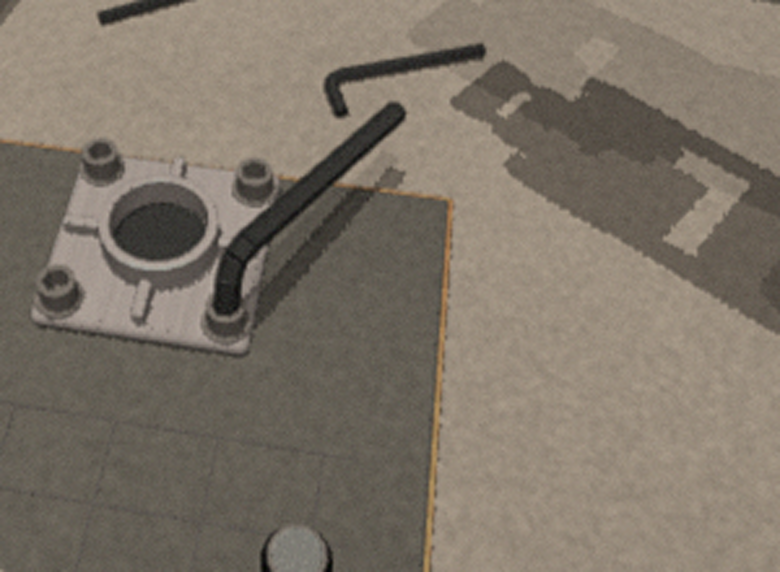

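```bash
python3 -c "
from h import *
print(get_obs()['qvel'].round(3));print(ticket.close_job())"
```

```text
[ 0.036  0.019 -0.013  0.003 -0.002  0.005]
the job is handed in; nothing more can be done
None
```

I turned the key over, seated its short arm in the loose screw, pulled the screw to a peak of about 13.5 N (roughly 2.1 N m) at its stop, let go, and handed the job in at about 28 s. No verdict came back. That the screw reached its stop is inferred from the measured torque, since the screw angle could not be read directly.

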